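Put the plane and the filling knife back in the leaning tool rack

ROBOT

A 6-joint arm with a two-finger parallel gripper is mounted at the origin on the work surface. World frame = base frame: x ahead of the robot, y to its left, z up, the work surface at z = 0. Lengths are in m, angles in rad, forces in N, time in s.
With the tool pointing down it reaches from about 0.4 to 0.825 m from the base axis. Payload 7 kg.
Tool frame: the origin (TCP) lies on the centre line of the jaws, within the pads' length; the fingertips stand 22 mm ahead of it and the grasp point (between the pads) lies 3 mm ahead of it; z points along the fingers, y is the line along which they close (so a half turn about z gives the same grasp; the last joint's range is limited). The gripper opens to 88 mm and grips with 3 to 60 N. Pads are 19 mm wide; open, the fingers measure 130 mm over their backs; the gripper's body (78 mm by 193 mm) begins 47 mm behind the grasp point.
Start: joints at [-0.941, 0.359, 0.012, 0, -1.224, -0.288], TCP at [0.226, -0.636, 0.249] pointing down, gripper open.
Joint ranges: [-3.07, 3.07], [-1.43, 2.12], [-1.02, 1.25], [-3.03, 1.67], [-3.05, -0], [-3.03, 3.03]. Speed limits (rad/s): [2.39, 2.39, 3.01, 3.14, 3.14, 3.14].

INTERFACE

Orientations are given as [roll, pitch, yaw] about the fixed x, y, z axes, in that order (R = Rz(yaw) Ry(pitch) Rx(roll)).
In Python, from station import arm gives the robot as it stands.
- The arm moves only by the tool arm_command, never from a script. Its argument "series" is one flat list of numbers, 7 for each row, row after row: the turn, a rotation vector about the tool's x, y, z each as a share of 90 degrees, from -1 to 1, then the shift along the tool's x, y, z each as a share of 0.1 m, from -1 to 1, then the opening, from 0 (shut) to 1 (fully open). A call has 1 to 8 rows; each row is the pose to reach, as a shift and turn from the pose commanded when the call began, along the tool's axes at that moment; what a row does not reach only later rows make up. A row lasts 1/8 s, in which the tool goes at most 62.5 mm and 10.7 degrees, less where a joint would pass 70% of its speed; a pose out of reach is approached as far as the arm can. A call with a number of a shift or a turn outside -1 to 1 is refused whole. A call with a gripper value outside its range is refused whole. The fingers move at their own pace and stop on an object; "force" is the grip in N (left out, the last holds). Time passes only in rows, so rows that repeat a pose let the fingers close. It gives the time, the measured TCP pose, the force, the opening and the grip force at its end, in the units of the state.
- arm.get_state(): the state, without advancing time (a new reading comes with each control period).
- arm.grab_frame(name): name is "scene" or "top" or "wrist"; returns the picture (480x640x3 uint8, blue, green, red); there is no depth.
- arm.camera_model(name): a dict with "fovy" (degrees; the focal length in pixels is half the picture's height over the tangent of half this angle, whatever the lens; pixels are square), "cx", "cy" (the principal point, pixels), "pose" (4x4, takes a point from camera to world coordinates). Camera axes: x right, y down, z forward; pixel columns grow to the right and rows downward; lengths in m; the calibration is good to about 2 mm. A picture is of the moment at which its call begins: read the wrist's pose just before it. camera_model takes no time and is no camera call; for the wrist camera it gives the pose at the moment of the call.
- arm.job_done(): hands the job in; it is judged then, once.
The state is a dict: "t": time; "q": joint angles; "qd": joint speeds; "joint_efforts": joint torques, N m; "eef_pos": TCP position; "ee_rot": TCP orientation; "force": force on the tool from outside, world axes, zero at the start; "moment": the same for the moment, N m; "width": finger opening in m; "gripper_force": force on a finger pad.
Only numpy, scipy, OpenCV 4.12 (cv2) and the standard library are available. Lean on these libraries where they do the work, as an engineer would, in place of code of your own. Each camera call takes 0.05 s, during which the arm holds its last target. There are 200 camera calls.

TASK

Put the red-marked block plane and the green-handled filling knife back in the leaning tool rack, each in the place with the tag of its own colour: the plane flat in its bay between the fences, knob end up, heel down on the ledge; the knife slid blade first down its slot, handle flat on the board, until it is fully home. Set them in by hand, without dropping or throwing them, and leave all other things where they are, the blue plane too, which is still in use.

Things in the scene. Friction and masses are not known exactly. Their poses are not given: they have to be found in the camera images.
- red_plane: red-marked block plane (red cap and knob), 0.6 kg, body 150 x 50 mm, 48 mm high; origin at the centre of the sole, +x to the toe (the end with the round knob), z up from the sole. Its upright side cheeks, 50 mm apart over their outsides, reach 34 mm above the sole for x=-46 to +38 mm: grip there across y
- red_plane_toe (a point): middle of the toe end of the red plane's sole, 75 mm from its origin
- green_knife: green-handled filling knife, 0.12 kg, lying flat on its handle. Origin under the handle at the grip point; +x to the handle butt, -x to the blade, z up. Handle straight-sided, 26 mm wide (y), 22 high, x=-30 to +65 mm. Blade 3 mm thick, mid-plane 11 mm above the handle's underside; narrow from x=-30 to -55, then 50 mm wide to its edge at x=-105 mm
- rack: the rack, fixed: plywood easel 350 mm wide, 215 deep, 180 high, its board leaning back, 35 degrees from level. Origin on the bench, middle of its low front edge; +x to its tall back, z up. Four holders side by side, 80 mm apart, in any order, each with a coloured tag at the top of the slope and at its foot. Its end boards stand 12 mm above the holders' floors
- red_bay: plane bay with the red tag; frame: x up the slope, z square out of the board; origin on the floor at the foot of its centre line, against the ledge. Ledge 14 mm high below x=0; two fences 11 mm high and 57 mm apart run from x=0 to 150 mm. Floor 78 mm wide, to x=205. A stored plane lies sole on the floor, heel on the ledge, toe up the slope (its origin at x=75 mm)
- green_slot: knife holder with the green tag; frame: x up the slope, z square out of the board; origin on the board, foot of the pocket, on its centre line. Pocket from x=0 (closed) to its mouth at x=50 mm, 57 mm wide, open inside from z=7 to 15 mm under a 5 mm metal keeper, whose lip flares to z=22 at x=60. Stored knife: handle flat on the board, blade edge at x=0 (its origin at x=105 mm), butt up
- blue_bay: plane bay with the blue tag, empty, made and described as the red one
- yellow_slot: knife holder with the yellow tag, made as the green one; the yellow knife is in it
- blue_plane: bystander: block plane like the red one but with blue cap and knob, in use by someone else, lying on the bench; same frame
- yellow_knife: bystander: yellow filling knife stored in the yellow slot, same shape as the green one; origin at the same point of the handle, but its frame stands upright (z up)
- mallet: bystander: beech mallet lying on the bench; origin on the bench, x along the handle to the head; handle 24 mm wide from x=-110 mm, 50 mm high over the bench; head 60 x 120 x 70 mm at x=65 to 125 mm
- offcut: bystander: wood offcut 70 x 45 x 22 mm, origin under its centre
- cartridge_a: bystander: standing sealant cartridge, blue label, 50 mm diameter, 215 mm high and a nozzle up to 290 mm, origin under its centre
- cartridge_b: bystander: standing sealant cartridge, orange label, same size
- tape_measure: bystander: tape measure 70 x 36 x 58 mm, origin under its centre
- glue_bottle: bystander: glue bottle, 66 mm diameter, 180 mm high, origin under its centre
Mind the look-alikes: they are no part of the job. What is shaped like the red_plane but orange is not meant.

How it is judged:
By the outcome, as a careful person would: the job done as asked, in the order asked, and still so for the second after the job is handed in, with the robot touching nothing.
It also fails if it takes over 64 s, if anything falls off the work surface, if the arm or the gripper's body presses on something with over 40 N, if the wrist force passes 120 N, or if a joint passes its speed limit or range.

## Working session

There is one attempt and no reset: what is moved stays moved. The work goes in short steps, Python scripts to look and compute and a tool call to move; the robot and the scene stay as the last step left them, time stands still between calls to the robot, and variables do not carry over. Pictures are saved under pics/ and viewed, at most 10 in all, crops included, and the job is handed in when it is done.

Besides the shell and the picture viewer there is one more tool, called after "Emit:" as name(argument=value, ...) on one line, values as JSON. arm_command: Moves the arm, as the interface text tells. Its arguments: {"type":"object","properties":{"series":{"type":"array"},"force":{"type":"number"}},"required":["series"]}

```bash
mkdir -p pics; ls; cat > h.py <<'E'
import numpy as np, cv2
from station import arm
def cam(n):
    c=arm.camera_model(n); f=240/np.tan(np.radians(c['fovy'])/2); return f,c['cx'],c['cy'],np.array(c['pose'])
def ray(n,u,v,c=None):
    f,cx,cy,P=c or cam(n); d=P[:3,:3]@np.array([(u-cx)/f,(v-cy)/f,1]); return P[:3,3],d/np.linalg.norm(d)
def onz(n,u,v,z,c=None):
    o,d=ray(n,u,v,c); return o+d*(z-o[2])/d[2]
def proj(n,p,c=None):
    f,cx,cy,P=c or cam(n); q=P[:3,:3].T@(np.array(p)-P[:3,3]); return f*q[0]/q[2]+cx,f*q[1]/q[2]+cy
def tri(rs):
    A=np.zeros((3,3));b=np.zeros(3)
    for o,d in rs:
        M=np.eye(3)-np.outer(d,d);A+=M;b+=M@o
    p=np.linalg.solve(A,b); return p,[np.linalg.norm((np.eye(3)-np.outer(d,d))@(p-o)) for o,d in rs]
E
python3 - <<'E'
from h import *
print(arm.get_state())
for n in("scene","top","wrist"):
    c=cam(n);print(n,c[:3],c[3].round(3).tolist()); cv2.imwrite(f'pics/{n}0.png',arm.grab_frame(n))
E
```

```text
pics
{'t': 0.0, 'q': array([-9.40884126e-01,  3.59363837e-01,  1.10476130e-02, -3.99259326e-04,
       -1.22407751e+00, -2.88106742e-01]), 'qd': array([ 0.00143714, -0.00066884, -0.00047724,  0.00080916,  0.00051181,
       -0.00101646]), 'joint_efforts': array([-1.64651410e-03, -5.82718956e+01,  2.93042958e+01,  6.99677020e+00,
        6.79421137e-03, -1.34868901e-04]), 'eef_pos': array([ 0.22609329, -0.63551898,  0.24762381]), 'ee_rot': array([ 3.13995443e+00, -9.40737613e-05, -2.79992309e+00]), 'force': array([ 0.01656759, -0.60527794, -0.7428757 ]), 'moment': array([0.03139957, 0.00607041, 0.04686205]), 'gripper_force': 0.0, 'width': 0.0872736315847994}
scene (np.float64(603.2652310601694), 328.09744916283944, 230.95683952829717) [[-0.268, 0.791, -0.55, 1.265], [0.963, 0.23, -0.138, 0.065], [0.017, -0.567, -0.824, 1.202], [0.0, 0.0, 0.0, 1.0]]
top (np.float64(605.7581275442495), 321.11976525809774, 244.16224039294286) [[-0.026, -0.997, 0.077, 0.399], [-1.0, 0.025, -0.017, -0.12], [0.015, -0.077, -0.997, 1.609], [0.0, 0.0, 0.0, 1.0]]
wrist (np.float64(407.03553592150814), 318.08576138376924, 234.08099433713173) [[-0.336, 0.91, 0.245, 0.159], [0.942, 0.324, 0.089, -0.658], [0.002, 0.261, -0.965, 0.383], [0.0, 0.0, 0.0, 1.0]]
```

View pics/top0.png

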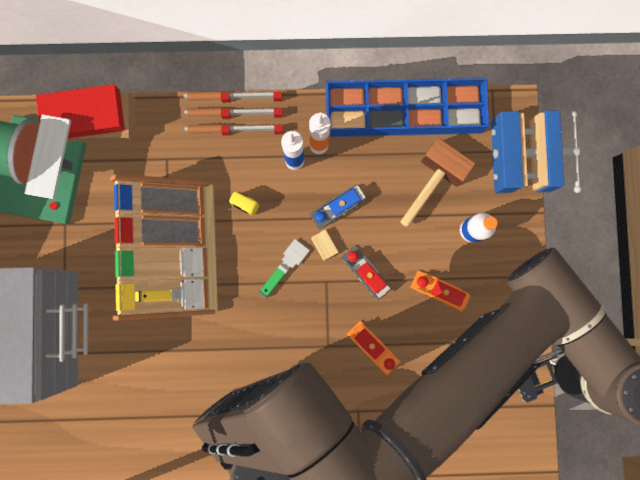

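View pics/scene0.png

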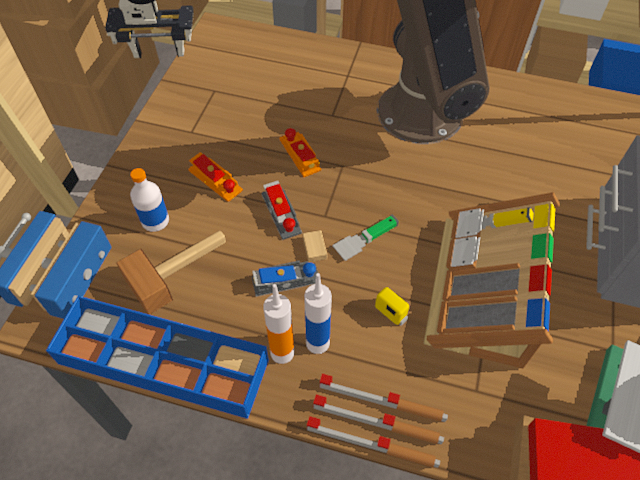

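Top view: red plane (cap 370,280; knob 352,257), green knife (handle 272,280, blade 294,252), rack at left rising to image left, tags blue/red/green/yellow from top (red tag 124,230; green 124,263). Scene view confirms it; the two orange planes are decoys. Next, coarse measurements by colour.

```bash
cat >> h.py <<'E'
R={'red':[((0,150,90),(4,255,255)),((174,150,90),(180,255,255))],'green':[((50,120,60),(75,255,255))],'blue':[((100,140,60),(125,255,255))],'yellow':[((24,150,120),(34,255,255))]}
def blobs(im,col,amin=40):
    h=cv2.cvtColor(im,cv2.COLOR_BGR2HSV); m=0
    for a,b in R[col]: m=m|cv2.inRange(h,a,b)
    n,l,s,c=cv2.connectedComponentsWithStats(m)
    return [(c[i].round(1),s[i],(l==i).astype(np.uint8)) for i in range(1,n) if s[i][4]>=amin]
E
python3 - <<'E'
from h import *
for n in('top','scene'):
    im=cv2.imread(f'pics/{n}0.png')
    for col in('red','green','blue','yellow'):
        for c,s,m in blobs(im,col):
            z=0.03
            if col in('red','green','blue') : print(n,col,c,s[:2],s[2:],onz(n,*c,z)[:2].round(3))
E
```

```text
top red [ 85.1 109.1] [36 84] [  88   54 3227] [0.894 0.468]
top red [224.9  97. ] [221  93] [ 9  9 75] [0.919 0.099]
top red [277.5  96. ] [274  92] [ 8  9 72] [ 0.919 -0.041]
top red [225.1 113.6] [221 109] [10 10 82] [0.874 0.099]
top red [277.8 112.1] [274 108] [ 9 10 78] [ 0.875 -0.041]
top red [278.3 129. ] [274 125] [ 9  9 74] [ 0.83  -0.041]
top red [225.4 130. ] [221 126] [10  9 78] [0.83  0.099]
top red [ 53.  205.1] [ 50 202] [ 7  7 43] [0.64  0.551]
top red [116.2 231. ] [114 218] [ 5 26 85] [0.568 0.386]
top red [126.3 230.2] [121 218] [ 12  25 292] [0.57 0.36]
top red [352.7 256.1] [348 251] [11 11 99] [ 0.487 -0.228]
top red [371.1 277.7] [357 263] [ 30  30 401] [ 0.43  -0.275]
top red [422.2 281.5] [417 277] [11 10 86] [ 0.416 -0.408]
top red [448.3 293.4] [432 282] [ 33  24 400] [ 0.384 -0.475]
top red [368.9 343.3] [355 329] [ 29  30 379] [ 0.261 -0.264]
top red [389.  363.5] [384 359] [11 10 90] [ 0.208 -0.314]
top green [116.5 263.2] [115 251] [ 4 26 99] [0.484 0.386]
top green [126.9 262.9] [121 251] [ 12  25 278] [0.484 0.359]
top green [272.4 281.4] [261 269] [
[... 1810 characters left out ...]
2.2 377.1] [598 370] [10 15 41] [0.675 0.502]
scene green [597.2 419.5] [588 410] [ 18  18 132] [0.767 0.494]
scene blue [616.6  66.9] [589  39] [  51   56 2235] [-0.317  0.526]
scene blue [153.1 215.1] [135 197] [ 32  29 431] [ 0.555 -0.545]
scene blue [ 22.1 253.9] [  0 211] [  56   95 1539] [ 0.738 -0.783]
scene blue [131.3 329. ] [ 35 222] [  233   196 11299] [ 0.84  -0.463]
scene blue [309. 269.] [303 263] [ 13  14 139] [ 0.595 -0.145]
scene blue [276.5 274. ] [259 265] [ 37  18 466] [ 0.628 -0.211]
scene blue [533.8 312.4] [526 299] [ 16  28 383] [0.565 0.355]
scene blue [546.4 314.2] [544 299] [  6  31 142] [0.562 0.382]
scene blue [317.4 332.2] [306 317] [ 24  29 522] [ 0.739 -0.084]
```

```bash
cat >> h.py <<'E'
from scipy.spatial.transform import Rotation as Ro, Slerp
def cur():
    s=arm.get_state(); return np.array(s['eef_pos']),Ro.from_euler('xyz',s['ee_rot'])
def axes(xdir,zdir):  # tool x, tool z
    z=np.array(zdir,float);z/=np.linalg.norm(z);x=np.array(xdir,float);x-=z*(x@z);x/=np.linalg.norm(x)
    return Ro.from_matrix(np.array([x,np.cross(z,x),z]).T)
def down(psi): return Ro.from_euler('xyz',[np.pi,0,psi])
def plan(p1,R1,p0=None,R0=None,n=None):
    if p0 is None:p0,R0=cur()
    p1=np.array(p1); rv=(R0.inv()*R1).as_rotvec(); ang=np.degrees(np.linalg.norm(rv))
    n=n or int(np.ceil(max(np.linalg.norm(p1-p0)/0.1-1e-6,ang/80,1)))
    P,Q=p0,R0
    for k in range(1,n+1):
        p=p0+(p1-p0)*k/n; q=R0*Ro.from_rotvec(rv*k/n)
        d=Q.inv().apply(p-P); t=(Q.inv()*q).as_rotvec()
        print('call',k,'turn',(t/(np.pi/2)).round(3),'shift',(d/0.1).round(3),'rows>=',round(max(np.linalg.norm(d)/.0625,np.degrees(np.linalg.norm(t))/10.7),1)); P,Q=p,q
E
python3 - <<'E'
from h import *
plan([0.45,-0.255,0.25],down(np.radians(-141)))
E
```

```text
call 1 turn [ 0.     0.    -0.043] shift [-0.677  0.567 -0.004] rows>= 1.4
call 2 turn [ 0.     0.    -0.043] shift [-0.714  0.52  -0.004] rows>= 1.4
call 3 turn [ 0.     0.    -0.043] shift [-0.747  0.47  -0.004] rows>= 1.4
call 4 turn [ 0.     0.    -0.043] shift [-0.778  0.419 -0.004] rows>= 1.4
call 5 turn [ 0.     0.    -0.043] shift [-0.804  0.365 -0.004] rows>= 1.4
```

Emit:
arm_command(series=[0, 0, -0.043, -0.677, 0.567, 0, 1, 0, 0, -0.043, -0.677, 0.567, 0, 1])

```text
t: 0.4
eef_pos: [0.2716, -0.5579, 0.2482]
ee_rot: [3.141, 0.0, -2.731]
force: [0.4, -0.7, 0.2]
width: 0.0876
gripper_force: 0.0
```

Emit:
arm_command(series=[0, 0, -0.043, -0.714, 0.52, 0, 1, 0, 0, -0.043, -0.714, 0.52, 0, 1])

```text
t: 0.65
eef_pos: [0.3167, -0.4815, 0.2486]
ee_rot: [3.141, 0.0, -2.662]
force: [0.8, -0.4, 0.2]
width: 0.0877
gripper_force: 0.0
```

Emit:
arm_command(series=[0, 0, -0.043, -0.747, 0.47, 0, 1, 0, 0, -0.043, -0.747, 0.47, 0, 1])

```text
t: 0.9
eef_pos: [0.3615, -0.4055, 0.2486]
ee_rot: [3.141, 0.0, -2.595]
force: [-0.8, -0.2, 0.6]
width: 0.0872
gripper_force: 0.0
```

Emit:
arm_command(series=[0, 0, -0.043, -0.778, 0.419, 0, 1, 0, 0, -0.043, -0.778, 0.419, 0, 1])

```text
t: 1.15
eef_pos: [0.4063, -0.3294, 0.2486]
ee_rot: [3.142, 0.0, -2.527]
force: [0.3, -0.2, 0.3]
width: 0.0877
gripper_force: 0.0
```

Emit:
arm_command(series=[0, 0, -0.043, -0.804, 0.365, 0, 1, 0, 0, -0.043, -0.804, 0.365, 0, 1, 0, 0, -0.043, -0.804, 0.365, 0, 1])

```text
t: 1.52
eef_pos: [0.451, -0.254, 0.2485]
ee_rot: [3.141, 0.0, -2.459]
force: [-0.3, -0.3, 0.3]
width: 0.0876
gripper_force: 0.0
```

```bash
python3 - <<'E'
from h import *
import pickle
c=cam('wrist'); im=arm.grab_frame('wrist'); cv2.imwrite('pics/w1.png',im); pickle.dump(c,open('w1.pkl','wb'))
print(arm.get_state()['t'],cur()[0],cur()[1].as_euler('xyz'),arm.get_state()['q'])
E
```

```text
1.575 [ 0.45050438 -0.25478863  0.24843999] [ 3.14133453e+00 -1.77392927e-04 -2.46024590e+00] [-1.35111867e-01  9.87435458e-02 -3.30587614e-01 -5.22295342e-05
 -1.14177475e+00 -7.54316000e-01]
```

View pics/w1.png

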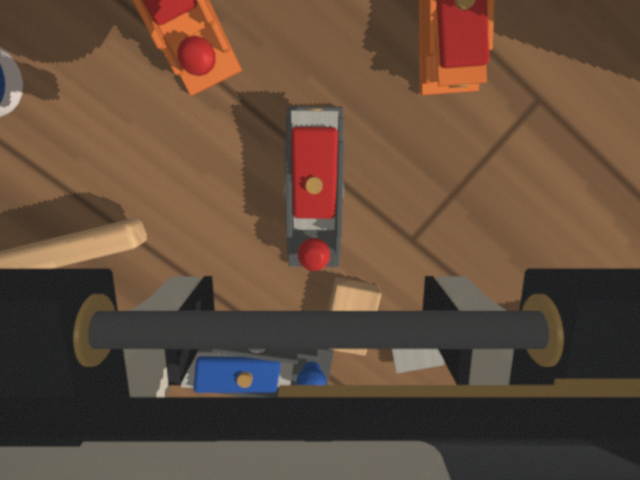

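Wrist view: red plane nearly vertical in picture, knob (314,254) below, cap (315,172), cheeks at columns 286–343; body rows 107–266. Triangulate.

```bash
python3 - <<'E'
from h import *
import pickle
c1=pickle.load(open('w1.pkl','rb')); w=cv2.imread('pics/w1.png')
W={}
for c,s,m in blobs(w,'red',300):
    print(c,s[:2],s[2:]); 
    if abs(c[0]-314)<15: W['knob' if c[1]>235 else 'cap']=c
for k,(t,s) in {'knob':((352.7,256.1),(288.8,224.1)),'cap':((371.1,277.7),(277.9,199.5))}.items():
    p,r=tri([ray('wrist',*W[k],c1),ray('top',*t),ray('scene',*s)]); print(k,p.round(4),np.round(r,4))
    p,r=tri([ray('wrist',*W[k],c1),ray('top',*t)]); print(k,p.round(4),np.round(r,4))
# body mask: extents via gray-level edge profile
g=cv2.cvtColor(w,cv2.COLOR_BGR2GRAY)
for r in (150,180,210,225): print(r,g[r,278:352].tolist())
for cc in (300,315,330): print(cc,g[95:118,cc].tolist(), g[255:280,cc].tolist())
E
```

```text
[167.9   8.5] [143   0] [ 54  24 827]
[462.7  34.2] [437   0] [  53   68 3037]
[196.   55.3] [178  36] [  37   39 1123]
[314.3 170.4] [292 127] [  46   91 3693]
[313.8 254.2] [298 239] [ 32  32 793]
knob [ 0.4877 -0.2275  0.0274] [0.0006 0.0011 0.0006]
knob [ 0.487  -0.228   0.0321] [0.0003 0.0003]
cap [ 0.4286 -0.2744  0.0314] [0.001  0.0012 0.0008]
cap [ 0.4291 -0.2749  0.0247] [0.0008 0.0008]
150 [66, 67, 66, 66, 67, 65, 62, 59, 58, 57, 60, 57, 55, 55, 58, 58, 71, 77, 82, 85, 85, 85, 82, 85, 86, 85, 83, 83, 83, 83, 86, 86, 86, 85, 86, 85, 84, 85, 84, 86, 85, 85, 90, 88, 86, 84, 87, 87, 89, 86, 86, 86, 88, 88, 90, 90, 95, 96, 92, 81, 72, 77, 85, 88, 90, 93, 96, 99, 100, 102, 99, 101, 100, 101]
180 [71, 72, 72, 72, 72, 74, 72, 72, 76, 83, 82, 81, 78, 69, 58, 58, 63, 74, 81, 82, 82, 81, 75, 68, 57, 52, 58, 57, 75, 101, 125, 136, 141, 143, 143, 142, 141, 141, 139, 137, 137, 134, 123, 106, 94, 89, 88, 87, 88, 89, 84, 88, 86, 89, 89, 95, 97, 93, 81, 69, 74, 85, 87, 90, 94, 94, 93, 97, 98, 103, 102, 105, 103, 104]
210 [66, 66, 66, 66, 65, 66, 65, 66, 73, 82, 86, 89, 90, 80, 62, 53, 60, 6
[... 526 characters left out ...]
 104, 110, 111, 110, 109, 109, 108, 108, 109, 109]
300 [101, 100, 100, 99, 99, 99, 101, 100, 91, 80, 69, 70, 77, 85, 94, 117, 145, 160, 162, 159, 160, 161, 161] [54, 54, 54, 51, 55, 59, 60, 65, 69, 77, 83, 94, 103, 105, 104, 104, 105, 104, 106, 106, 103, 103, 108, 106, 107]
315 [100, 99, 96, 98, 99, 99, 99, 93, 81, 70, 67, 66, 81, 103, 126, 141, 148, 156, 159, 159, 159, 158, 158] [86, 88, 88, 89, 88, 88, 87, 87, 87, 87, 88, 90, 86, 84, 84, 78, 73, 71, 69, 72, 68, 70, 70, 69, 67]
330 [102, 104, 104, 103, 102, 103, 101, 96, 83, 72, 63, 68, 74, 83, 93, 110, 136, 154, 159, 158, 158, 159, 159] [90, 88, 89, 90, 89, 88, 87, 86, 84, 85, 85, 92, 101, 107, 106, 104, 92, 79, 69, 70, 70, 70, 70, 71, 70]
```

```bash
python3 - <<'E'
from h import *
import pickle
c=pickle.load(open('w1.pkl','rb')); print(c[3][:3,3].round(4))
u=np.array([np.cos(np.radians(39)),np.sin(np.radians(39))]);v=np.array([-u[1],u[0]])
o=np.array([.45,-.255])
for n,(a,b),zs in [('heel',(315,103.5),(0,.01,.02)),('toe',(314,267),(0,.01,.02)),('L',(286,205),(.034,)),('R',(341.5,180),(.034,)),('L2',(286.5,225),(.034,)),('R2',(339.5,225),(.034,)),('screw',(314,185),(.045,)),('knob',(313.8,254.2),(.03,.035,.04)),('cap',(314.3,170.4),(.03,.035))]:
    for z in zs:
        p=onz('w',a,b,z,c)[:2]; print(n,z,p.round(4),'along',round((p-o)@u,4),'across',round((p-o)@v,4))
E
```

```text
[ 0.396  -0.2969  0.3837]
heel 0 [ 0.3838 -0.3101] along -0.0862 across -0.0012
heel 0.01 [ 0.3841 -0.3098] along -0.0857 across -0.0011
heel 0.02 [ 0.3844 -0.3094] along -0.0852 across -0.001
toe 0 [ 0.5053 -0.2129] along 0.0694 across -0.0021
toe 0.01 [ 0.5024 -0.2151] along 0.0658 across -0.002
toe 0.02 [ 0.4996 -0.2173] along 0.0622 across -0.0019
L 0.034 [ 0.4665 -0.2754] along -0.0001 across -0.0262
R 0.034 [ 0.4192 -0.2518] along -0.022 across 0.0219
L2 0.034 [ 0.4804 -0.264 ] along 0.0179 across -0.0261
R2 0.034 [ 0.4508 -0.2276] along 0.0178 across 0.0208
screw 0.045 [ 0.4361 -0.2684] along -0.0192 across -0.0017
knob 0.03 [ 0.4872 -0.2274] along 0.0463 across -0.002
knob 0.035 [ 0.486  -0.2284] along 0.0447 across -0.002
knob 0.04 [ 0.4847 -0.2294] along 0.0431 across -0.0019
cap 0.03 [ 0.4279 -0.2749] along -0.0297 across -0.0015
cap 0.035 [ 0.4274 -0.2752] along -0.0302 across -0.0015
```

```bash
python3 - <<'E'
from h import *
plan([0.44,-0.015,0.25],down(np.radians(-90)),n=3)
plan([0.50,0.20,0.33],down(np.radians(-90)),np.array([0.44,-0.015,0.25]),down(np.radians(-90)),n=3)
E
```

```text
call 1 turn [ 0.    -0.    -0.189] shift [-0.476  0.643 -0.005] rows>= 1.6
call 2 turn [ 0.    -0.    -0.189] shift [-0.643  0.476 -0.005] rows>= 1.6
call 3 turn [ 0.    -0.    -0.189] shift [-0.754  0.267 -0.005] rows>= 1.6
call 1 turn [0. 0. 0.] shift [-0.717 -0.2   -0.267] rows>= 1.3
call 2 turn [0. 0. 0.] shift [-0.717 -0.2   -0.267] rows>= 1.3
call 3 turn [0. 0. 0.] shift [-0.717 -0.2   -0.267] rows>= 1.3
```

Emit:
arm_command(series=[0, 0, -0.189, -0.476, 0.643, 0, 1, 0, 0, -0.189, -0.476, 0.643, 0, 1])

```text
t: 1.82
eef_pos: [0.446, -0.1747, 0.2485]
ee_rot: [3.141, 0.0, -2.161]
force: [0.5, -0.7, -0.1]
width: 0.0881
gripper_force: 0.0
```

Emit:
arm_command(series=[0, 0, -0.189, -0.643, 0.476, 0, 1, 0, 0, -0.189, -0.643, 0.476, 0, 1])

```text
t: 2.08
eef_pos: [0.4429, -0.0944, 0.2487]
ee_rot: [-3.141, 0.0, -1.863]
force: [0.2, -0.0, 1.1]
width: 0.0879
gripper_force: 0.0
```

Emit:
arm_command(series=[0, 0, -0.189, -0.754, 0.267, 0, 1, 0, 0, -0.189, -0.754, 0.267, 0, 1, 0, 0, -0.189, -0.754, 0.267, 0, 1])

```text
t: 2.45
eef_pos: [0.4399, -0.0154, 0.2486]
ee_rot: [-3.142, 0.0, -1.57]
force: [-0.2, -0.1, -0.5]
width: 0.0876
gripper_force: 0.0
```

```bash
cat >> h.py <<'E'
import pickle
def snap(n):
    c=cam('wrist'); im=arm.grab_frame('wrist'); cv2.imwrite(f'pics/{n}.png',im); pickle.dump(c,open(n+'.pkl','wb')); return c,im
def load(n): return pickle.load(open(n+'.pkl','rb')),cv2.imread(f'pics/{n}.png')
E
python3 -c "
from h import *
snap('w2');print(cur()[0],arm.get_state()['q'])"
```

```text
[ 0.4399156  -0.01607304  0.2485531 ] [ 4.14350443e-01 -4.01939079e-02 -4.75111645e-01  6.47615272e-05
 -1.13603017e+00 -4.16289781e-01]
```

Emit:
arm_command(series=[0, 0, 0, -0.717, -0.2, -0.267, 1, 0, 0, 0, -0.717, -0.2, -0.267, 1])

```text
t: 2.75
eef_pos: [0.4614, 0.0566, 0.2763]
ee_rot: [-3.14, 0.0, -1.574]
force: [0.1, -0.2, -0.5]
width: 0.0879
gripper_force: 0.0
```

Emit:
arm_command(series=[0, 0, 0, -0.717, -0.2, -0.267, 1, 0, 0, 0, -0.717, -0.2, -0.267, 1])

```text
t: 3.0
eef_pos: [0.4814, 0.1287, 0.3026]
ee_rot: [-3.141, 0.0, -1.573]
force: [-1.5, 0.4, 0.1]
width: 0.0875
gripper_force: 0.0
```

Emit:
arm_command(series=[0, 0, 0, -0.717, -0.2, -0.267, 1, 0, 0, 0, -0.717, -0.2, -0.267, 1, 0, 0, 0, -0.717, -0.2, -0.267, 1])

```text
t: 3.38
eef_pos: [0.5004, 0.199, 0.3279]
ee_rot: [3.14, -0.001, -1.572]
force: [0.2, -1.3, -0.8]
width: 0.0877
gripper_force: 0.0
```

```bash
python3 -c "
from h import *
snap('w3');print(cur()[0],arm.get_state()['q'])"
```

```text
[0.49995133 0.19826009 0.32778564] [ 7.41949703e-01  8.95633168e-02 -1.59107514e-01 -3.40597026e-04
 -1.32387561e+00 -7.43657335e-01]
```

View pics/w3.png

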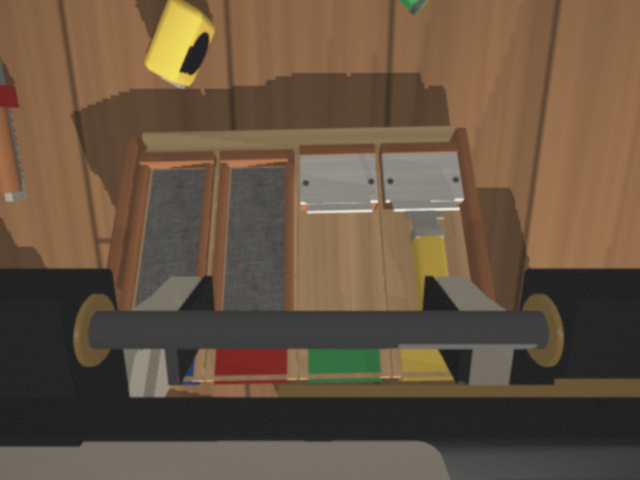

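View pics/w2.png

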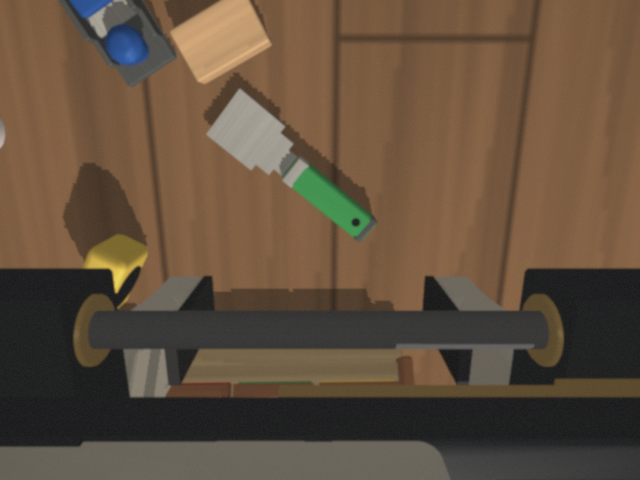

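w2: knife handle from (298,172) to (370,232), blade edge (210,132)–(240,90). w3: rack holders seen: red bay felt cols 226–285, rows 166+; green keeper (300–376, rows 150–211), screws (306,183),(371,181). Take a second rack view further along y.

Emit:
arm_command(series=[0, 0, 0, -0.9, -0.2, 0, 1, 0, 0, 0, -0.9, -0.2, 0, 1, 0, 0, 0, -0.9, -0.2, 0, 1])

```text
t: 3.8
eef_pos: [0.5202, 0.2892, 0.3272]
ee_rot: [3.14, -0.002, -1.572]
force: [-0.7, -0.1, -1.2]
width: 0.0876
gripper_force: 0.0
```

```bash
python3 -c "
from h import *
c,a=snap('w4');print(cur()[0],arm.get_state()['q'])
_,b=load('w3')
A=cv2.resize(a[0:270,80:500],None,fx=1.4,fy=1.1)
cv2.imwrite('pics/w34.png',cv2.resize(a[0:290,100:500],(800,580),interpolation=cv2.INTER_CUBIC))"
```

```text
[0.52002612 0.28829894 0.32760083] [ 8.34504962e-01  1.87787220e-01 -4.32022782e-02 -2.44726612e-04
 -1.34190288e+00 -8.35712254e-01]
```

View pics/w34.png

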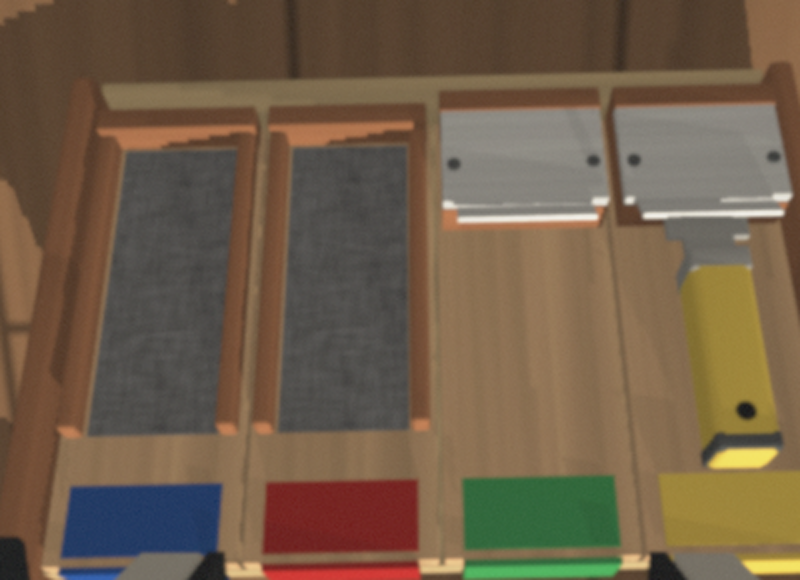

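Shows (crop = 2x, offset 100): red felt corners (292,146),(408,144),(409,431),(278,432); red tag (265–418, 482–553), green tag (463–620, 477–550), green keeper (441–607, 105–222), screws (454,163),(593,160). Fit the board.

```bash
python3 - <<'E'
from h import *
c3,a3=load('w3');c4,a4=load('w4')
T={'top':cv2.imread('pics/top0.png'),'scene':cv2.imread('pics/scene0.png')}
tt={'red':((126.3,230.2),(536.1,277.8)),'green':((126.9,262.9),(538.4,245.8)),'blue':((125.4,196.8),(533.8,312.4))}
W=[]
for k,(t,s) in tt.items():
    for c,st,m in blobs(a4,k,800):
        if 230<c[1]<275:
            p,r=tri([ray('w',*c,c4),ray('top',*t),ray('scene',*s)]); p2,_=tri([ray('w',*c,c4),ray('scene',*s)]);print('tag',k,c,st[:4],p.round(4),np.round(r,4),p2.round(4)); W.append(p)
def corners(im,x0,x1,y0,y1,f):
    h=cv2.cvtColor(im,cv2.COLOR_BGR2HSV); m=((h[...,1]<60)&(h[...,2]<110)).astype(np.uint8); z=np.zeros_like(m); z[y0:y1,x0:x1]=m[y0:y1,x0:x1]
    z=cv2.morphologyEx(z,cv2.MORPH_OPEN,np.ones((5,5),np.uint8)); cs=cv2.findContours(z,0,2)[0]; q=max(cs,key=cv2.contourArea)
    e=cv2.approxPolyDP(cv2.convexHull(q),5,True)[:,0]; return e.tolist()
print('felt4 red',corners(a4,225,315,50,225,0),'blue',corners(a4,130,225,50,225,0))
print('felt3 red',corners(a3,215,300,140,260,0),'blue',corners(a3,120,214,140,260,0))
# screws
def dark(im,x,y,r=7):
    g=255.-cv2.cvtColor(im,cv2.COLOR_BGR2GRAY)[y-r:y+r+1,x-r:x+r+1]; g=np.clip(g-np.median(g)-30,0,None); yy,xx=np.mgrid[y-r:y+r+1,x-r:x+r+1]; return (xx*g).sum()/g.sum(),(yy*g).sum()/g.sum()
for (x4,y4),(x3,y3) in [((327,82),(306,183)),((396,80),(371,181)),((417,80),(390,181)),((487,78),(456,180))]:
    s4=dark(a4,x4,y4);s3=dark(a3,x3,y3); p,r=tri([ray('w',*s4,c4),ray('w',*s3,c3)]); print('screw',np.round(s4,1),np.round(s3,1),p.round(4),np.round(r,4))
E
```

```text
tag red [270.3 258. ] [232 240  77  36] [0.5571 0.3235 0.1517] [0.0006 0.0005 0.0003] [0.5574 0.3235 0.1522]
tag green [369.8 255.8] [333 239  76  35] [0.4778 0.3218 0.1524] [0.0002 0.0001 0.0002] [0.4777 0.3219 0.1523]
tag blue [170.5 259.7] [132 243  78  35] [0.6376 0.3251 0.1521] [0.0002 0.0001 0.0002] [0.6376 0.3251 0.152 ]
felt4 red [[302, 73], [303, 214], [240, 215], [247, 74]] blue [[217, 75], [206, 216], [144, 217], [163, 77]]
felt3 red [[284, 168], [283, 259], [226, 259], [232, 169]] blue [[203, 169], [196, 259], [142, 259], [153, 171]]
screw [326.4  81.5] [305.3 182.6] [0.5114 0.1836 0.0783] [0.0001 0.0001]
screw [396.3  79.8] [370.8 181. ] [0.4494 0.1822 0.0783] [0.0001 0.0001]
screw [416.6  79.6] [388.8 181.4] [0.4324 0.1823 0.0812] [0.0003 0.0003]
screw [489.9  76.7] [459.4 178.8] [0.3666 0.1799 0.0797] [0.0005 0.0005]
```

```bash
cat >> h.py <<'E'
a=np.radians(35); Y=np.array([0.9998,0.0206,0])  # lateral, toward blue (+x world)
H=np.array([-0.0206,0.9998,0]); S=H*np.cos(a)+np.array([0,0,np.sin(a)]); N=-H*np.sin(a)+np.array([0,0,np.cos(a)])
TR=np.array([.5573,.3235,.1521]); TG=np.array([.4777,.3219,.1523]) # tag centres
def bd(p,o): p=np.asarray(p)-o; return np.round([p@S,p@Y,p@N],4)
def onb(u,v,c,o,z=0.):
    O,d=ray('',u,v,c); t=((o+N*z-O)@N)/(d@N); return O+d*t
E
python3 - <<'E'
from h import *
c3,_=load('w3');c4,_=load('w4')
for p4,p3 in [((302.5,72.5),(284.5,167.5)),((246.5,73.5),(231.5,168.5)),((217.5,74.5),(203.5,168.5)),((162.5,76.5),(152.5,170))]:
    p,r=tri([ray('',*p4,c4),ray('',*p3,c3)]); print('felt foot',p.round(4),np.round(r,4),bd(p,TR),bd(onb(*p4,c4,TR),TR),bd(onb(*p3,c3,TR),TR))
for q in [(303.5,214.5),(239.5,215.5),(206.5,216.5),(143.5,217.5),(232,258),(309,258),(270,276)]: print('w4 on board',q,bd(onb(*q,c4,TR),TR))
for q in [(.5114,.1836,.0783),(.4494,.1822,.0783)]: print('screw',bd(q,TG))
# ledge foot edge top/fence ends, keeper corners at z=20, lip at z=22
for q,z in [((320.5,54),.02),((399.5,53),.02),((321,104),.02),((403,101),.022),((328,110),.022),((400,108.5),.022),((329,110),.017)]: print('keeper',q,z,bd(onb(*q,c4,TG,z),TG))
for q,z in [((235.5,61),.014),((311.5,60),.014),((236,67),.014),((306,62),.014),((226,216),.011),((237,215),.011),((306,215),.011),((314.5,214),.011)]: print('bay',q,z,bd(onb(*q,c4,TR,z),TR))
E
```

```text
felt foot [0.5334 0.1726 0.047 ] [0.0002 0.0002] [-0.1835 -0.027   0.0002] [-0.1837 -0.0267 -0.    ] [-0.1835 -0.0272  0.    ]
felt foot [0.587  0.1735 0.0475] [0.0001 0.0001] [-0.1833  0.0266  0.0007] [-0.184   0.0268  0.    ] [-0.1837  0.0266  0.    ]
felt foot [0.6159 0.1739 0.0441] [0.0003 0.0003] [-0.1855  0.0555 -0.002 ] [-0.1836  0.0546  0.    ] [-0.1844  0.0552 -0.    ]
felt foot [0.6694 0.1755 0.0418] [0.0001 0.0001] [-0.1864  0.109  -0.0042] [-0.1826  0.1071 -0.    ] [-0.184  0.107 -0.   ]
w4 on board (303.5, 214.5) [-0.0368 -0.0268  0.    ]
w4 on board (239.5, 215.5) [-0.0371  0.0266  0.    ]
w4 on board (206.5, 216.5) [-0.0368  0.0541  0.    ]
w4 on board (143.5, 217.5) [-0.0371  0.1067  0.    ]
w4 on board (232, 258) [-0.0003  0.0309  0.    ]
w4 on board (309, 258) [ 0.0011 -0.0309 -0.    ]
w4 on board (270, 276) [ 0.0152  0.     -0.    ]
screw [-0.1563  0.0308  0.0191]
screw [-0.1564 -0.0312  0.0192]
keeper (320.5, 54) 0.02 [-0.1865  0.0355  0.02  ]
keeper (399.5, 53) 0.02 [-0.1856 -0.0364  0.02  ]
keeper (321, 104) 0.02 [-0.1317  0.0362  0.02  ]
keeper (403, 101) 0.022 [-0.1314 -0.0343  0.022 ]
keeper (328, 110) 0.022 [-0.1238  0.0304  0.022 ]
keeper (400, 108.5) 0.022 [-0.1237 -0.0311  0.022 ]
keeper (329, 110) 0.017 [-0.1275  0.0294  0.017 ]
bay (235.5, 61) 0.014 [-0.1862  0.0347  0.014 ]
bay (311.5, 60) 0.014 [-0.1854 -0.0357  0.014 ]
bay (236, 67) 0.014 [-0.1793  0.0339  0.014 ]
bay (306, 62) 0.014 [-0.1833 -0.0306  0.014 ]
bay (226, 216) 0.011 [-0.0323  0.0351  0.011 ]
bay (237, 215) 0.011 [-0.0329  0.0263  0.011 ]
bay (306, 215) 0.011 [-0.0317 -0.0292  0.011 ]
bay (314.5, 214) 0.011 [-0.0324 -0.0361  0.011 ]
```

```bash
python3 - <<'E'
from h import *
g=down(np.radians(-141.3)); plan([0.4439,-0.2626,0.14],g,n=6)
q=axes(-S,-N); print('red tcp',(TR-.108*S+.037*N).round(4),'hover',(TR-.098*S+.097*N).round(4),'green tcp',(TG-.078*S+.026*N).round(4), q.as_euler('xyz'))
E
```

```text
call 1 turn [ 0.    -0.     0.095] shift [0.918 0.125 0.314] rows>= 1.6
call 2 turn [ 0.    -0.     0.095] shift [ 0.926 -0.012  0.314] rows>= 1.6
call 3 turn [ 0.    -0.     0.095] shift [ 0.914 -0.15   0.314] rows>= 1.6
call 4 turn [ 0.    -0.     0.095] shift [ 0.882 -0.284  0.313] rows>= 1.6
call 5 turn [ 0.    -0.     0.095] shift [ 0.83  -0.412  0.313] rows>= 1.6
call 6 turn [ 0.    -0.     0.095] shift [ 0.76  -0.53   0.313] rows>= 1.6
red tcp [0.5596 0.2138 0.1205] hover [0.5601 0.1876 0.1753] green tcp [0.4793 0.2431 0.1289] [-3.14159265  0.61087097 -1.55019512]
```

Emit:
arm_command(series=[0, 0, 0.095, 0.918, 0.125, 0.3, 1, 0, 0, 0.095, 0.918, 0.125, 0.3, 1])

```text
t: 4.1
eef_pos: [0.5063, 0.1938, 0.2978]
ee_rot: [3.141, -0.001, -1.724]
force: [0.5, 0.6, 0.1]
width: 0.0875
gripper_force: 0.0
```

Emit:
arm_command(series=[0, 0, 0.095, 0.926, -0.012, 0.3, 1, 0, 0, 0.095, 0.926, -0.012, 0.3, 1])

```text
t: 4.35
eef_pos: [0.4931, 0.1017, 0.268]
ee_rot: [3.141, -0.0, -1.875]
force: [0.3, 0.4, -0.3]
width: 0.0874
gripper_force: 0.0
```

Emit:
arm_command(series=[0, 0, 0.095, 0.914, -0.15, 0.3, 1, 0, 0, 0.095, 0.914, -0.15, 0.3, 1])

```text
t: 4.6
eef_pos: [0.4801, 0.0103, 0.238]
ee_rot: [3.141, -0.0, -2.024]
force: [0.7, 0.7, -0.7]
width: 0.0877
gripper_force: 0.0
```

Emit:
arm_command(series=[0, 0, 0.095, 0.882, -0.284, 0.31, 1, 0, 0, 0.095, 0.882, -0.284, 0.31, 1])

```text
t: 4.85
eef_pos: [0.4672, -0.0811, 0.207]
ee_rot: [3.141, -0.0, -2.173]
force: [0.9, 0.8, 0.0]
width: 0.0875
gripper_force: 0.0
```

Emit:
arm_command(series=[0, 0, 0.095, 0.83, -0.412, 0.31, 1, 0, 0, 0.095, 0.83, -0.412, 0.31, 1])

```text
t: 5.1
eef_pos: [0.4544, -0.1726, 0.1761]
ee_rot: [3.141, -0.0, -2.323]
force: [0.6, 0.3, -0.0]
width: 0.0876
gripper_force: 0.0
```

Emit:
arm_command(series=[0, 0, 0.095, 0.76, -0.53, 0.31, 1, 0, 0, 0.095, 0.76, -0.53, 0.31, 1, 0, 0, 0.095, 0.76, -0.53, 0.31, 1])

```text
t: 5.48
eef_pos: [0.4415, -0.2638, 0.1447]
ee_rot: [3.14, -0.002, -2.472]
force: [-0.7, 1.1, -0.1]
width: 0.0876
gripper_force: 0.0
```

```bash
python3 - <<'E'
from h import *
c,im=snap('w5')
g=down(np.radians(-141.3)); plan([0.4439,-0.2626,0.037],g)
u=np.array([np.cos(np.radians(38.7)),np.sin(np.radians(38.7))]);v=np.array([-u[1],u[0]])
for b in blobs(im,'red',800):
    p=onz('',*b[0],.033,c)[:2]-[0.4439,-0.2626]; print(b[0],b[1][:4],(p@u).round(4),(p@v).round(4))
g=cv2.cvtColor(im,cv2.COLOR_BGR2HSV)
E
```

```text
call 1 turn [ 0.    -0.    -0.001] shift [-0.008 -0.004  0.542] rows>= 0.9
call 2 turn [ 0.    -0.    -0.001] shift [-0.007 -0.004  0.542] rows>= 0.9
[526.9  32.2] [490   0  76  68] -0.1213 0.1188
[146.1  55.3] [118  28  58  55] -0.1104 -0.0938
[315. 211.] [282 154  66 121] -0.0207 0.0005
```

View pics/w5.png

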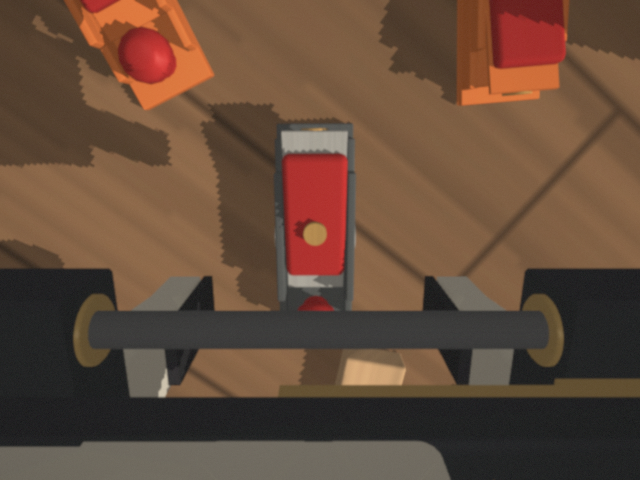

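Plane centred between the fingers and parallel. Descend and grip.

Emit:
arm_command(series=[0, 0, 0, -0.01, -0.005, 0.54, 1, 0, 0, 0, -0.015, -0.008, 0.9, 1, 0, 0, 0, -0.015, -0.008, 0.9, 1])

```text
t: 5.9
eef_pos: [0.4439, -0.2603, 0.0543]
ee_rot: [3.138, -0.003, -2.467]
force: [-0.4, 1.1, 0.6]
width: 0.0877
gripper_force: 0.0
```

Emit:
arm_command(series=[0, 0, 0, 0, 0, 0.17, 1, 0, 0, 0, 0, 0, 0.17, 1])

```text
t: 6.15
eef_pos: [0.4463, -0.2609, 0.0398]
ee_rot: [-3.141, 0.0, -2.466]
force: [-0.3, -0.9, -0.2]
width: 0.0878
gripper_force: 0.0
```

Emit:
arm_command(series=[0, 0, 0, 0, 0, 0, 0.4, 0, 0, 0, 0, 0, 0, 0.4, 0, 0, 0, 0, 0, 0, 0.4, 0, 0, 0, 0, 0, 0, 0.4, 0, 0, 0, 0, 0, 0, 0.4, 0, 0, 0, 0, 0, 0, 0.4], force=40)

```text
t: 6.9
eef_pos: [0.4465, -0.2611, 0.0389]
ee_rot: [-3.141, 0.0, -2.467]
force: [0.9, -0.2, 3.1]
width: 0.0494
gripper_force: 40.0
```

```bash
python3 - <<'E'
from h import *
s=arm.get_state(); print(s['width'],s['gripper_force'],s['force'],cur()[0])
E
```

```text
0.04936572714759893 39.99971464276314 [ 0.90076327 -0.20002505  3.12103824] [ 0.44645822 -0.2610911   0.03888593]
```

```bash
python3 - <<'E'
from h import *
p0,R0=cur(); up=p0+[0,0,.1]
q=axes(-S,-N); w=np.array([.556,.13,.27]); h=TR-.095*S+.099*N; print(h)
plan(w,q,up,R0,n=5); print(); plan(h,q,w,q)
E
```

```text
[0.56007283 0.18892341 0.17870629]
call 1 turn [-0.036 -0.072 -0.113] shift [-0.66   0.474 -0.262] rows>= 1.4
call 2 turn [-0.036 -0.072 -0.113] shift [-0.758  0.359 -0.158] rows>= 1.4
call 3 turn [-0.036 -0.072 -0.113] shift [-0.822  0.224 -0.052] rows>= 1.4
call 4 turn [-0.036 -0.072 -0.113] shift [-0.849  0.076  0.052] rows>= 1.4
call 5 turn [-0.036 -0.072 -0.113] shift [-0.837 -0.08   0.148] rows>= 1.4

call 1 turn [0. 0. 0.] shift [ 0.021 -0.026  0.543] rows>= 0.9
call 2 turn [0. 0. 0.] shift [ 0.021 -0.026  0.543] rows>= 0.9
```

Emit:
arm_command(series=[0, 0, 0, 0, 0, -0.3, 0.4, 0, 0, 0, 0, 0, -1, 0.4, 0, 0, 0, 0, 0, -1, 0.4])

```text
t: 7.28
eef_pos: [0.448, -0.2614, 0.142]
ee_rot: [-3.137, 0.004, -2.466]
force: [0.2, 0.5, -6.0]
width: 0.0498
gripper_force: 40.0
```

Emit:
arm_command(series=[-0.036, -0.072, -0.113, -0.66, 0.474, -0.262, 0.4, -0.036, -0.072, -0.113, -0.66, 0.474, -0.262, 0.4])

```text
t: 7.52
eef_pos: [0.468, -0.1811, 0.1645]
ee_rot: [3.094, 0.12, -2.291]
force: [-0.1, -0.4, -5.4]
width: 0.0495
gripper_force: 40.0
```

Emit:
arm_command(series=[-0.036, -0.072, -0.113, -0.758, 0.359, -0.158, 0.4, -0.036, -0.072, -0.113, -0.758, 0.359, -0.158, 0.4])

```text
t: 7.78
eef_pos: [0.4902, -0.103, 0.1906]
ee_rot: [3.068, 0.242, -2.118]
force: [-0.3, -1.4, -5.8]
width: 0.0497
gripper_force: 40.0
```

Emit:
arm_command(series=[-0.036, -0.072, -0.113, -0.822, 0.224, -0.052, 0.4, -0.036, -0.072, -0.113, -0.822, 0.224, -0.052, 0.4])

```text
t: 8.02
eef_pos: [0.5122, -0.0252, 0.2166]
ee_rot: [3.064, 0.368, -1.942]
force: [0.4, -1.3, -5.7]
width: 0.05
gripper_force: 40.0
```

Emit:
arm_command(series=[-0.036, -0.072, -0.113, -0.849, 0.076, 0.052, 0.4, -0.036, -0.072, -0.113, -0.849, 0.076, 0.052, 0.4])

```text
t: 8.28
eef_pos: [0.5342, 0.0529, 0.2425]
ee_rot: [3.085, 0.492, -1.756]
force: [0.3, -1.3, -6.3]
width: 0.0498
gripper_force: 40.0
```

Emit:
arm_command(series=[-0.036, -0.072, -0.113, -0.837, -0.08, 0.148, 0.4, -0.036, -0.072, -0.113, -0.837, -0.08, 0.148, 0.4, -0.036, -0.072, -0.113, -0.837, -0.08, 0.148, 0.4])

```text
t: 8.65
eef_pos: [0.5557, 0.1304, 0.2684]
ee_rot: [3.134, 0.608, -1.554]
force: [-0.9, -0.9, -5.8]
width: 0.0499
gripper_force: 40.0
```

```bash
python3 - <<'E'
from h import *
q=axes(-S,-N); h=TR-.095*S+.099*N
print(cur()[0],arm.get_state()['q'])
plan(h,q)
c,im=snap('w6')
for b in blobs(im,'red',300): print(b[0],b[1])
E
```

```text
[0.55565712 0.13035276 0.26839591] [ 0.14757609  0.2090847  -0.04667072 -0.63105251 -1.29444679  0.04261522]
call 1 turn [ 0.002 -0.001 -0.001] shift [ 0.016 -0.031  0.535] rows>= 0.9
call 2 turn [ 0.002 -0.001 -0.001] shift [ 0.017 -0.029  0.535] rows>= 0.9
[318.2 226.3] [  260   158   117   153 15021]
[ 30.6 268. ] [   0  249   84   56 2405]
[318.4 351.5] [276 350  85   4 329]
```

View pics/w6.png

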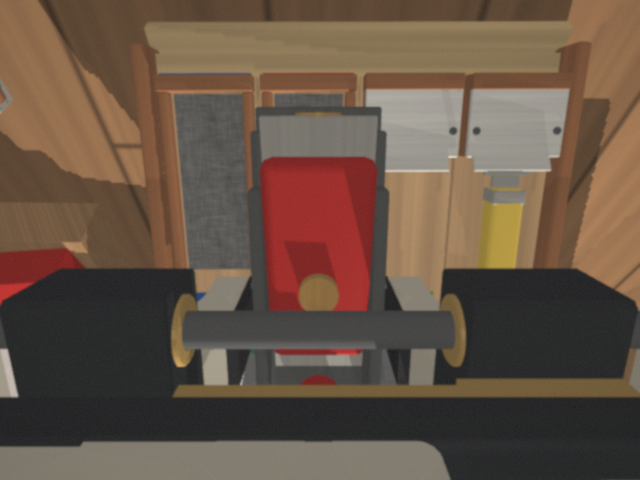

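Plane held straight (heel at row 107, cols 257–382), rack seen behind; red bay ledge cols 262–357 near row 80. Check the prediction in this view, then move to the hover.

```bash
python3 - <<'E'
from h import *
c,im=load('w6')
P,R=cur()
for l in(-.036,.036): print(np.round(proj('',TR-.187*S+.014*N+l*Y,c),1))
for l in(-.025,.025): print('heel',np.round(proj('',P+R.apply([.078,l,.017]),c),1))
for l in(.0308,-.0312):print('screw',np.round(proj('',TG-.1563*S+.0191*N+l*Y,c),1))
g=cv2.cvtColor(im,cv2.COLOR_BGR2GRAY)
print(g[80,250:375].tolist()); print(g[112,245:265].tolist(),g[112,372:392].tolist())
E
```

```text
[355.4  88.9]
[260.5  89.2]
heel [246.9  97.3]
heel [388.5  97.4]
screw [371.9 130.9]
screw [452.7 130.6]
[91, 93, 88, 98, 116, 122, 120, 118, 121, 111, 94, 89, 89, 90, 88, 91, 89, 90, 89, 90, 90, 89, 89, 89, 89, 89, 89, 88, 89, 91, 89, 88, 88, 90, 88, 91, 88, 89, 88, 89, 90, 91, 89, 91, 89, 90, 91, 89, 88, 89, 88, 89, 90, 89, 88, 89, 89, 88, 89, 89, 89, 91, 90, 90, 89, 89, 88, 90, 89, 89, 88, 90, 89, 90, 87, 87, 91, 89, 90, 89, 87, 87, 91, 89, 91, 89, 88, 89, 90, 90, 89, 90, 89, 88, 89, 88, 87, 86, 87, 88, 86, 86, 85, 85, 83, 87, 101, 115, 128, 127, 124, 127, 120, 100, 82, 77, 83, 86, 92, 90, 89, 90, 89, 89, 89]
[92, 94, 94, 97, 100, 102, 102, 98, 93, 99, 94, 77, 67, 70, 70, 70, 71, 70, 70, 69] [70, 72, 71, 71, 72, 70, 69, 74, 86, 121, 152, 163, 163, 163, 164, 163, 165, 163, 164, 163]
```

Emit:
arm_command(series=[0.004, 0, 0, 0.033, -0.06, 0.5, 0.4, 0.004, 0, 0, 0.033, -0.06, 0.95, 0.4, 0.004, 0, 0, 0.033, -0.06, 0.95, 0.4])

```text
t: 9.07
eef_pos: [0.5574, 0.182, 0.1856]
ee_rot: [3.134, 0.608, -1.557]
force: [0.0, -0.4, -4.8]
width: 0.0493
gripper_force: 40.0
```

```bash
python3 - <<'E'
from h import *
q=axes(-S,-N); plan(TR-.095*S+.046*N,q)
print(bd(cur()[0],TR))
E
```

```text
call 1 turn [ 0.002 -0.002 -0.004] shift [-0.019 -0.03   0.626] rows>= 1.0
[-0.0967 -0.0028  0.1087]
```

Emit:
arm_command(series=[0.002, -0.002, -0.004, -0.02, -0.03, 0.2, 0.4, 0.002, -0.002, -0.004, -0.02, -0.03, 0.4, 0.4, 0.002, -0.002, -0.004, -0.02, -0.03, 0.6, 0.4, 0.002, -0.002, -0.004, -0.02, -0.03, 0.6, 0.4])

```text
t: 9.57
eef_pos: [0.5617, 0.2187, 0.1399]
ee_rot: [-3.135, 0.613, -1.545]
force: [-0.3, -0.3, -5.3]
width: 0.0494
gripper_force: 40.0
```

```bash
python3 - <<'E'
from h import *
q=axes(-S,-N); plan(TR-.105*S+.040*N,q)
print(bd(cur()[0],TR),arm.get_state()['force'],cur()[1].as_euler('xyz'))
E
```

```text
call 1 turn [-0.002  0.002  0.003] shift [0.122 0.024 0.101] rows>= 0.3
[-0.0929  0.0023  0.0501] [-0.31694827 -0.26840067 -5.32224205] [-3.13547719  0.61336452 -1.54497354]
```

Emit:
arm_command(series=[0, 0, 0, 0, 0, 0, 0.4, 0, 0, 0, 0, 0, 0, 0.4, 0, 0, 0, 0, 0, 0, 0.4])

```text
t: 9.95
eef_pos: [0.5632, 0.218, 0.1425]
ee_rot: [-3.13, 0.614, -1.543]
force: [0.0, -0.3, -4.7]
width: 0.0494
gripper_force: 40.0
```

```bash
python3 - <<'E'
from h import *
q=axes(-S,-N); plan(TR-.105*S+.041*N,q)
print(bd(cur()[0],TR),arm.get_state()['force'],cur()[1].as_euler('xyz'))
E
```

```text
call 1 turn [-0.005  0.002  0.004] shift [0.13  0.039 0.117] rows>= 0.3
[-0.092   0.0037  0.0527] [ 0.02644471 -0.25366687 -4.69663994] [-3.13010858  0.61411755 -1.54283836]
```

Emit:
arm_command(series=[0, 0, 0, 0, 0, 0, 0.4, 0, 0, 0, 0, 0, 0, 0.4, 0, 0, 0, 0, 0, 0, 0.4, 0, 0, 0, 0, 0, 0, 0.4])

```text
t: 10.45
eef_pos: [0.5629, 0.2182, 0.1419]
ee_rot: [-3.131, 0.614, -1.543]
force: [-0.4, 0.5, -5.3]
width: 0.0493
gripper_force: 40.0
```

```bash
python3 - <<'E'
from h import *
q=axes(-S,-N); plan(TR-.105*S+.041*N,q)
print(bd(cur()[0],TR),arm.get_state()['force'],cur()[1].as_euler('xyz'))
E
```

```text
call 1 turn [-0.004  0.002  0.004] shift [0.128 0.035 0.11 ] rows>= 0.3
[-0.0922  0.0034  0.0521] [-0.36705003  0.48288369 -5.34320002] [-3.13140478  0.61398363 -1.54322764]
```

Emit:
arm_command(series=[-0.004, 0.002, 0.004, 0.04, 0.035, 0, 0.4, -0.004, 0.002, 0.004, 0.04, 0.035, 0, 0.4, -0.004, 0.002, 0.004, 0.04, 0.035, 0, 0.4, -0.004, 0.002, 0.004, 0.04, 0.035, 0, 0.4, -0.004, 0.002, 0.004, 0.04, 0.035, 0, 0.4])

```text
t: 11.08
eef_pos: [0.5595, 0.2149, 0.1396]
ee_rot: [3.141, 0.611, -1.551]
force: [-0.3, -0.1, -5.6]
width: 0.0496
gripper_force: 40.0
```

```bash
python3 - <<'E'
from h import *
q=axes(-S,-N); plan(TR-.1*S+.042*N,q)
print(bd(cur()[0],TR),arm.get_state()['force'],cur()[1].as_euler('xyz'))
E
```

```text
call 1 turn [-0.  0. -0.] shift [ 0.038 -0.     0.101] rows>= 0.2
[-0.0962 -0.      0.0521] [-0.2531565  -0.08549726 -5.61318816] [ 3.14120884  0.61090488 -1.55093155]
```

Emit:
arm_command(series=[0, 0, 0, 0.02, 0, 0.05, 0.4, 0, 0, 0, 0.04, 0, 0.1, 0.4, 0, 0, 0, 0.04, 0, 0.1, 0.4, 0, 0, 0, 0.04, 0, 0.1, 0.4, 0, 0, 0, 0.04, 0, 0.1, 0.4])

```text
t: 11.7
eef_pos: [0.5595, 0.2173, 0.1293]
ee_rot: [3.141, 0.611, -1.551]
force: [0.4, 0.2, -4.9]
width: 0.0498
gripper_force: 40.0
```

Emit:
arm_command(series=[0, 0, 0, 0, 0, 0.01, 0.4, 0, 0, 0, 0, 0, 0.02, 0.4, 0, 0, 0, 0, 0, 0.03, 0.4, 0, 0, 0, 0, 0, 0.03, 0.4, 0, 0, 0, 0, 0, 0.03, 0.4])

```text
t: 12.32
eef_pos: [0.5594, 0.219, 0.1266]
ee_rot: [3.141, 0.611, -1.551]
force: [-0.4, 0.5, -4.9]
width: 0.0496
gripper_force: 40.0
```

```bash
python3 - <<'E'
from h import *
print(bd(cur()[0],TR),bd(arm.get_state()['force'],0),cur()[1].as_euler('xyz'))
E
```

```text
[-1.002e-01 -1.000e-04  3.910e-02] [-2.4304 -0.4377 -4.2961] [ 3.14109459  0.61085124 -1.55088236]
```

Emit:
arm_command(series=[0, 0, 0, 0.01, 0, 0.005, 0.4, 0, 0, 0, 0.02, 0, 0.01, 0.4, 0, 0, 0, 0.03, 0, 0.01, 0.4, 0, 0, 0, 0.03, 0, 0.01, 0.4])

```text
t: 12.82
eef_pos: [0.5601, 0.2172, 0.1251]
ee_rot: [-3.14, 0.611, -1.55]
force: [-0.5, -1.1, 5.1]
width: 0.0497
gripper_force: 40.0
```

Emit:
arm_command(series=[0, 0, 0, 0.01, 0, 0.005, 0.4, 0, 0, 0, 0.02, 0, 0.01, 0.4, 0, 0, 0, 0.02, 0, 0.01, 0.4])

```text
t: 13.2
eef_pos: [0.5604, 0.2165, 0.1246]
ee_rot: [-3.138, 0.613, -1.548]
force: [-3.5, -1.8, 13.4]
width: 0.0499
gripper_force: 40.0
```

```bash
python3 - <<'E'
from h import *
print(bd(cur()[0],TR),bd(arm.get_state()['force'],0),cur()[1].as_euler('xyz'))
E
```

```text
[-0.1035  0.0009  0.0388] [ 6.2933 -3.5581 11.9956] [-3.13844068  0.61253202 -1.54820099]
```

Emit:
arm_command(series=[0, 0, 0, 0, 0, -0.01, 0.4, 0, 0, 0, 0.01, 0, -0.01, 0.4, 0, 0, 0, 0.02, 0, -0.01, 0.4, 0, 0, 0, 0.02, 0, -0.01, 0.4])

```text
t: 13.7
eef_pos: [0.5604, 0.214, 0.1228]
ee_rot: [-3.14, 0.611, -1.55]
force: [0.8, -0.7, 7.3]
width: 0.0497
gripper_force: 40.0
```

```bash
python3 - <<'E'
from h import *
print(bd(cur()[0],TR),bd(arm.get_state()['force'],0),cur()[1].as_euler('xyz'))
E
```

```text
[-0.1066  0.0008  0.0388] [3.635  0.7378 6.4028] [-3.13968357  0.61145431 -1.54971827]
```

Emit:
arm_command(series=[0, 0, 0, 0.01, 0, -0.005, 0.4, 0, 0, 0, 0.02, 0, -0.005, 0.4, 0, 0, 0, 0.02, 0, -0.005, 0.4])

```text
t: 14.08
eef_pos: [0.56, 0.2118, 0.1213]
ee_rot: [-3.141, 0.611, -1.551]
force: [0.7, -1.1, 5.0]
width: 0.0493
gripper_force: 40.0
```

```bash
python3 - <<'E'
from h import *
print(bd(cur()[0],TR),bd(arm.get_state()['force'],0),cur()[1].as_euler('xyz'))
E
```

```text
[-0.1092  0.0004  0.0388] [2.0146 0.6673 4.7425] [-3.14109323  0.61086783 -1.55059049]
```

Emit:
arm_command(series=[0, 0, 0, 0.01, 0, 0, 0.4, 0, 0, 0, 0.02, 0, 0, 0.4, 0, 0, 0, 0.02, 0, 0, 0.4])

```text
t: 14.45
eef_pos: [0.5599, 0.2113, 0.1209]
ee_rot: [-3.141, 0.613, -1.55]
force: [-0.8, 1.9, 8.3]
width: 0.0496
gripper_force: 40.0
```

```bash
python3 - <<'E'
from h import *
print(bd(cur()[0],TR),bd(arm.get_state()['force'],0),cur()[1].as_euler('xyz'))
c,im=snap('w7')
g=cv2.cvtColor(im,cv2.COLOR_BGR2GRAY)
for x in (300,318,335): print(x,g[40:140,x].tolist())
P,R=cur()
for s in (-.183,-.187): print(np.round(proj('',TR+s*S+.014*N,c),1),np.round(proj('',TR+s*S,c),1))
E
```

```text
[-0.1098  0.0003  0.0388] [ 6.2967 -0.7184  5.6898] [-3.14069929  0.61266076 -1.5500152 ]
300 [123, 124, 123, 124, 122, 123, 123, 122, 124, 125, 123, 125, 124, 121, 121, 121, 120, 120, 119, 122, 124, 126, 127, 131, 131, 132, 135, 136, 132, 119, 93, 81, 83, 90, 90, 92, 90, 89, 90, 89, 91, 88, 89, 88, 86, 86, 86, 88, 89, 89, 91, 89, 87, 90, 90, 89, 87, 89, 87, 88, 87, 89, 86, 83, 82, 74, 72, 69, 69, 70, 71, 72, 81, 95, 101, 107, 113, 116, 120, 120, 120, 120, 121, 120, 121, 121, 121, 121, 121, 121, 119, 122, 121, 121, 119, 122, 121, 121, 120, 122]
318 [121, 121, 123, 121, 124, 123, 123, 123, 123, 124, 122, 122, 122, 123, 122, 121, 120, 120, 121, 125, 126, 128, 129, 131, 132, 133, 133, 135, 133, 120, 94, 81, 82, 86, 89, 92, 87, 88, 89, 87, 91, 88, 87, 88, 88, 87, 88, 88, 88, 87, 90, 88, 90, 90, 89, 91, 89, 88, 89, 87, 89, 87, 85, 83, 82, 76, 75, 70, 69, 71, 75, 77, 91, 108, 116, 118, 115, 117, 118, 119, 120, 120, 121, 119, 121, 119, 118, 119, 120, 118, 119, 120, 120, 120, 119, 120, 118, 122, 120, 117]
335 [123, 122, 122, 123, 123, 122, 123, 124, 122, 123, 123, 122, 123, 120, 120, 120, 119, 121, 120, 123, 125, 127, 128, 130, 132, 132, 131, 136, 133, 118, 96, 82, 83, 86, 91, 89, 89, 90, 90, 88, 88, 85, 87, 88, 87, 87, 88, 88, 89, 89, 88, 89, 89, 89, 89, 90, 88, 89, 90, 89, 89, 88, 85, 81, 81, 78, 73, 71, 71, 72, 73, 75, 85, 99, 103, 107, 114, 114, 118, 121, 119, 118, 120, 120, 121, 120, 122, 119, 120, 120, 121, 121, 120, 120, 119, 122, 121, 118, 120, 121]
[317.3 113.9] [317.4 114.6]
[317.3 102.7] [317.4 104.4]
```

Stalled at the ledge with force rising; heel adjoins the ledge. Release and retreat.

Emit:
arm_command(series=[0, 0, 0, 0, 0, 0, 0.72, 0, 0, 0, 0, 0, 0, 0.72, 0, 0, 0, 0, 0, 0, 0.72, 0, 0, 0, 0, 0, 0, 0.72])

```text
t: 15.0
eef_pos: [0.5594, 0.2102, 0.1196]
ee_rot: [3.14, 0.611, -1.551]
force: [0.3, -0.2, 0.1]
width: 0.063
gripper_force: 0.0
```

Emit:
arm_command(series=[0, 0, 0, 0, 0, -0.15, 0.72, 0, 0, 0, 0, 0, -0.4, 0.72, 0, 0, 0, 0, 0, -1, 0.8, 0, 0, 0, 0, 0, -1, 1, 0, 0, 0, 0, 0, -1, 1])

```text
t: 15.62
eef_pos: [0.5608, 0.1525, 0.2027]
ee_rot: [-3.14, 0.611, -1.551]
force: [0.2, 0.4, 0.4]
width: 0.0841
gripper_force: 0.0
```

```bash
python3 - <<'E'
from h import *
print(bd(cur()[0],TR),arm.get_state()['force'])
c,im=snap('w8')
# check knob/cap lateral and height via ray: cap centroid at n~.033
for b in blobs(im,'red',300): print(b[0],b[1][:4],bd(onb(*b[0],c,TR,.033),TR))
# knife from w2
c2,a2=load('w2')
h=cv2.cvtColor(a2,cv2.COLOR_BGR2HSV)
for b in blobs(a2,'green',300):
    if b[0][1]<260:
        q=cv2.findContours(b[2],0,2)[0][0]; r=cv2.minAreaRect(q); bx=cv2.boxPoints(r); print('handle',b[0],r)
        W=np.array([onz('',*x,.018,c2) for x in bx]); print(W.round(4).tolist())
p,r=tri([ray('',*[b for b in blobs(a2,'green',300) if b[0][1]<260][0][0],c2),ray('top',272.4,281.4),ray('scene',381.7,226.9)]);print(p,r)
m=((h[...,1]<45)&(h[...,2]>120)).astype(np.uint8); m[250:]=0;m[:,:195]=0;m[:,320:]=0; m[:80]=0
q=max(cv2.findContours(m,0,2)[0],key=cv2.contourArea); r=cv2.minAreaRect(q); bx=cv2.boxPoints(r); print('blade',r); print(np.array([onz('',*x,.011,c2) for x in bx]).round(4).tolist())
E
```

```text
[-0.1111 -0.      0.1396] [0.15841778 0.40635933 0.42750873]
[318.3 204.5] [285 146  67 125] [-0.1338 -0.0007  0.033 ]
[318.3 302.6] [300 293  38  17] [-0.0697 -0.0007  0.033 ]
[317.1 366.9] [278 350  80  34] [-0.0227  0.0001  0.033 ]
handle [331.2 200.6] ((332.04345703125, 201.2854461669922), (81.62591552734375, 27.507709503173828), 39.20720291137695)
[[0.4629, -0.03, 0.018], [0.4471, -0.0491, 0.018], [0.3891, -0.0021, 0.018], [0.4046, 0.0183, 0.018]]
[ 0.42675701 -0.01542705  0.01601374] [np.float64(0.0010536776164641233), np.float64(0.0011897322286219018), np.float64(0.0022339653486214647)]
blade ((255.03660583496094, 136.82928466796875), (85.73939514160156, 56.53490447998047), 38.65980911254883)
[[0.5407, -0.0771, 0.011], [0.5074, -0.1141, 0.011], [0.4498, -0.069, 0.011], [0.4826, -0.0294, 0.011]]
```

View pics/w8.png

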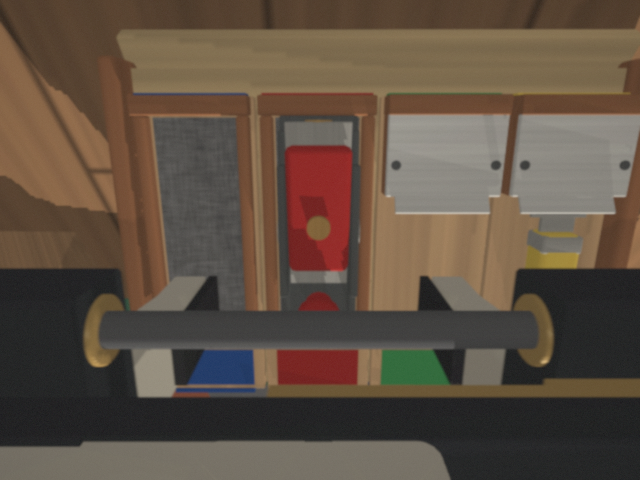

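Red plane lies straight between the fences, heel at the ledge (cap 318,204; ledge row ~105). Now the knife: origin ≈(0.442,-0.030), yaw 141°.

```bash
python3 - <<'E'
from h import *
plan([.4424,-.0295,.13],down(np.radians(-39)),n=4)
E
```

```text
call 1 turn [-0.042  0.091 -0.134] shift [ 0.472  0.304 -0.111] rows>= 1.4
call 2 turn [-0.042  0.091 -0.134] shift [ 0.407  0.401 -0.024] rows>= 1.4
call 3 turn [-0.042  0.091 -0.134] shift [0.311 0.476 0.057] rows>= 1.4
call 4 turn [-0.042  0.091 -0.134] shift [0.192 0.524 0.126] rows>= 1.4
```

Emit:
arm_command(series=[-0.042, 0.091, -0.134, 0.472, 0.304, -0.111, 0.7, -0.042, 0.091, -0.134, 0.472, 0.304, -0.111, 0.7])

```text
t: 15.92
eef_pos: [0.5291, 0.1058, 0.182]
ee_rot: [-3.089, 0.459, -1.31]
force: [0.3, 0.4, 0.3]
width: 0.0728
gripper_force: 0.0
```

Emit:
arm_command(series=[-0.042, 0.091, -0.134, 0.407, 0.401, -0.024, 0.7, -0.042, 0.091, -0.134, 0.407, 0.401, -0.024, 0.7])

```text
t: 16.18
eef_pos: [0.4992, 0.0605, 0.164]
ee_rot: [-3.075, 0.303, -1.093]
force: [0.7, -0.3, 0.5]
width: 0.0615
gripper_force: 0.0
```

Emit:
arm_command(series=[-0.042, 0.091, -0.134, 0.311, 0.476, 0.057, 0.7, -0.042, 0.091, -0.134, 0.311, 0.476, 0.057, 0.7])

```text
t: 16.42
eef_pos: [0.4691, 0.0149, 0.1459]
ee_rot: [-3.095, 0.148, -0.886]
force: [0.4, 0.9, -0.4]
width: 0.0613
gripper_force: 0.0
```

Emit:
arm_command(series=[-0.042, 0.091, -0.134, 0.192, 0.524, 0.126, 0.7, -0.042, 0.091, -0.134, 0.192, 0.524, 0.126, 0.7, -0.042, 0.091, -0.134, 0.192, 0.524, 0.126, 0.7, -0.042, 0.091, -0.134, 0.192, 0.524, 0.126, 0.7, -0.042, 0.091, -0.134, 0.192, 0.524, 0.126, 0.7])

```text
t: 17.05
eef_pos: [0.4434, -0.0291, 0.1299]
ee_rot: [-3.14, -0.0, -0.682]
force: [-0.3, 0.4, -0.5]
width: 0.0612
gripper_force: 0.0
```

```bash
python3 - <<'E'
from h import *
c,im=snap('w9'); P,_=cur(); print(P)
h=cv2.cvtColor(im,cv2.COLOR_BGR2HSV)
for b in blobs(im,'green',500):
    q=max(cv2.findContours(b[2],0,2)[0],key=cv2.contourArea); r=cv2.minAreaRect(q); W=np.array([onz('',*x,.02,c) for x in cv2.boxPoints(r)]); print('handle',r,W.round(4).tolist())
m=((h[...,1]<45)&(h[...,2]>120)).astype(np.uint8); m[262:]=0
for q in cv2.findContours(m,0,2)[0]:
    if cv2.contourArea(q)>1500:
        r=cv2.minAreaRect(q); print('blade',r,np.array([onz('',*x,.011,c) for x in cv2.boxPoints(r)]).round(4).tolist())
plan([.4424,-.0295,.028],down(np.radians(-39)))
E
```

```text
[ 0.44325881 -0.02928345  0.12988715]
handle ((319.0, 261.5), (97.0, 38.0), 90.0) [[0.4631, -0.0299, 0.02], [0.4484, -0.0481, 0.02], [0.3973, -0.0077, 0.02], [0.413, 0.0117, 0.02]]
blade ((320.5, 125.0), (126.0, 85.0), 90.0) [[0.5388, -0.0757, 0.011], [0.5077, -0.114, 0.011], [0.4493, -0.0694, 0.011], [0.4829, -0.0279, 0.011]]
call 1 turn [-0.    -0.    -0.001] shift [-0.003  0.004  0.509] rows>= 0.8
call 2 turn [-0.    -0.    -0.001] shift [-0.003  0.004  0.509] rows>= 0.8
```

Emit:
arm_command(series=[0, 0, 0, 0, 0.005, 0.5, 0.7, 0, 0, 0, 0, 0.005, 0.95, 0.7, 0, 0, 0, 0, 0.005, 0.95, 0.7])

```text
t: 17.48
eef_pos: [0.4405, -0.0307, 0.0326]
ee_rot: [3.137, 0.003, -0.683]
force: [-0.8, 0.5, 0.5]
width: 0.0613
gripper_force: 0.0
```

Emit:
arm_command(series=[0, 0, 0, 0, 0, 0.08, 0.7, 0, 0, 0, 0, 0, 0.08, 0.7, 0, 0, 0, 0, 0, 0.08, 0.7])

```text
t: 17.85
eef_pos: [0.4434, -0.0295, 0.028]
ee_rot: [-3.139, -0.002, -0.681]
force: [0.4, -0.5, 0.2]
width: 0.0614
gripper_force: 0.0
```

Emit:
arm_command(series=[0, 0, 0, 0, 0, 0, 0.15, 0, 0, 0, 0, 0, 0, 0.15, 0, 0, 0, 0, 0, 0, 0.15, 0, 0, 0, 0, 0, 0, 0.15, 0, 0, 0, 0, 0, 0, 0.15, 0, 0, 0, 0, 0, 0, 0.15], force=25)

```text
t: 18.6
eef_pos: [0.4426, -0.0297, 0.0269]
ee_rot: [-3.141, -0.001, -0.681]
force: [-1.7, 1.3, 1.9]
width: 0.0257
gripper_force: 25.0
```

```bash
python3 - <<'E'
from h import *
s=arm.get_state(); p0,R0=cur(); print(p0,R0.as_euler('xyz'),s['width'],s['gripper_force'],s['force'])
up=p0+[0,0,.1]; q=axes(-S,-N)
G=TG-.187*S; w=G+.20*S+.10*N; h=G+.185*S+.028*N; print(w,h)
plan(w,q,up,R0,n=4); plan(h,q,w,q)
E
```

```text
[ 0.44261863 -0.02969955  0.02693582] [-3.14069516e+00 -6.42114640e-04 -6.81186681e-01] 0.025744834695361388 24.99885767698288 [-1.7098572   1.26763026  1.90346984]
[0.4786622  0.27520067 0.2416717 ] [0.47806459 0.3042051  0.1740891 ]
call 1 turn [ 0.042 -0.091  0.134] shift [-0.41  -0.649 -0.287] rows>= 1.4
call 2 turn [ 0.042 -0.091  0.134] shift [-0.571 -0.561 -0.176] rows>= 1.4
call 3 turn [ 0.042 -0.091  0.134] shift [-0.693 -0.435 -0.052] rows>= 1.4
call 4 turn [ 0.042 -0.091  0.134] shift [-0.766 -0.279  0.077] rows>= 1.4
call 1 turn [0. 0. 0.] shift [0.15 0.   0.72] rows>= 1.2
```

Emit:
arm_command(series=[0, 0, 0, 0, 0, -0.3, 0.15, 0, 0, 0, 0, 0, -1, 0.15, 0, 0, 0, 0, 0, -1, 0.15])

```text
t: 18.98
eef_pos: [0.4447, -0.0291, 0.1306]
ee_rot: [-3.135, -0.005, -0.681]
force: [-1.6, -0.1, -2.3]
width: 0.026
gripper_force: 25.0
```

Emit:
arm_command(series=[0.042, -0.091, 0.134, -0.41, -0.649, -0.287, 0.15, 0.042, -0.091, 0.134, -0.41, -0.649, -0.287, 0.15])

```text
t: 19.23
eef_pos: [0.4526, 0.0485, 0.1566]
ee_rot: [-3.087, 0.15, -0.89]
force: [-0.2, -0.5, -1.7]
width: 0.026
gripper_force: 25.0
```

Emit:
arm_command(series=[0.042, -0.091, 0.134, -0.571, -0.561, -0.176, 0.15, 0.042, -0.091, 0.134, -0.571, -0.561, -0.176, 0.15])

```text
t: 19.48
eef_pos: [0.4614, 0.1247, 0.1848]
ee_rot: [-3.069, 0.307, -1.097]
force: [0.5, -0.4, -1.4]
width: 0.0256
gripper_force: 25.0
```

Emit:
arm_command(series=[0.042, -0.091, 0.134, -0.693, -0.435, -0.052, 0.15, 0.042, -0.091, 0.134, -0.693, -0.435, -0.052, 0.15])

```text
t: 19.73
eef_pos: [0.4701, 0.2008, 0.2132]
ee_rot: [-3.086, 0.464, -1.314]
force: [0.2, -1.4, -1.5]
width: 0.0255
gripper_force: 25.0
```

Emit:
arm_command(series=[0.042, -0.091, 0.134, -0.766, -0.279, 0.077, 0.15, 0.042, -0.091, 0.134, -0.766, -0.279, 0.077, 0.15, 0.042, -0.091, 0.134, -0.766, -0.279, 0.077, 0.15, 0.042, -0.091, 0.134, -0.766, -0.279, 0.077, 0.15, 0.042, -0.091, 0.134, -0.766, -0.279, 0.077, 0.15])

```text
t: 20.35
eef_pos: [0.4784, 0.2745, 0.241]
ee_rot: [3.14, 0.61, -1.551]
force: [-0.4, 0.4, -1.7]
width: 0.026
gripper_force: 25.0
```

```bash
python3 - <<'E'
from h import *
q=axes(-S,-N); G=TG-.187*S
print(bd(cur()[0],G),arm.get_state()['q']); plan(G+.185*S+.035*N,q)
c,im=snap('w10'); P,R=cur()
h=cv2.cvtColor(im,cv2.COLOR_BGR2HSV)
m=((h[...,1]<45)&(h[...,2]>115)).astype(np.uint8); m[262:]=0
for k in cv2.findContours(m,0,2)[0]:
    if cv2.contourArea(k)>1500: print(cv2.minAreaRect(k),cv2.boundingRect(k))
print('pred edge',[np.round(proj('',P+R.apply([.105,y,.0159]),c),1).tolist() for y in(-.025,.025)])
for l in(.0308,-.0312):print('screw',np.round(proj('',TG-.1563*S+.0191*N+l*Y,c),1))
E
```

```text
[ 0.199  -0.0002  0.0998] [ 0.46518062  0.10857523 -0.23368338 -0.643359   -1.03969128 -0.16361015]
call 1 turn [ 0.    -0.001 -0.   ] shift [ 0.139 -0.003  0.649] rows>= 1.1
((154.06056213378906, 71.99816131591797), (30.107389450073242, 69.2409439086914), 88.26429748535156) (119, 56, 71, 31)
((318.5, 123.5), (215.0, 147.0), 90.0) (245, 16, 148, 216)
pred edge [[241.1, 14.7], [390.7, 14.8]]
screw [ 246.8 -104.3]
screw [ 385.3 -104.3]
```

Emit:
arm_command(series=[0, 0, 0, 0.14, -0.01, 0.3, 0.15, 0, 0, 0, 0.14, -0.01, 0.65, 0.15, 0, 0, 0, 0.14, -0.01, 0.65, 0.15, 0, 0, 0, 0.14, -0.01, 0.65, 0.15, 0, 0, 0, 0.14, -0.01, 0.65, 0.15, 0, 0, 0, 0.14, -0.01, 0.65, 0.15])

```text
t: 21.15
eef_pos: [0.4795, 0.3008, 0.1814]
ee_rot: [-3.14, 0.611, -1.55]
force: [-0.1, -0.6, -1.3]
width: 0.0256
gripper_force: 25.0
```

```bash
python3 - <<'E'
from h import *
q=axes(-S,-N); G=TG-.187*S
print(bd(cur()[0],G)); plan(G+.185*S+.0279*N+.0008*Y,q)
c,im=snap('w11'); P,R=cur()
h=cv2.cvtColor(im,cv2.COLOR_BGR2HSV)
m=((h[...,1]<45)&(h[...,2]>115)).astype(np.uint8); m[262:]=0
for k in cv2.findContours(m,0,2)[0]:
    if cv2.contourArea(k)>1500: print(cv2.minAreaRect(k),cv2.boundingRect(k))
for l in(.0308,-.0312):print('screw',np.round(proj('',TG-.1563*S+.0191*N+l*Y,c),1))
print([np.round(proj('',TG-.1237*S+.022*N+l*Y,c),1).tolist() for l in(-.031,.031)])
E
```

```text
[0.1864 0.0013 0.036 ]
call 1 turn [-0.001  0.     0.   ] shift [0.014 0.005 0.081] rows>= 0.1
((318.5, 123.5), (215.0, 147.0), 90.0) (245, 16, 148, 216)
((556.0, 20.5), (33.0, 82.0), 90.0) (515, 4, 83, 34)
screw [ 219.1 -169.7]
screw [ 423.2 -169.7]
[[417.9, -50.4], [222.8, -50.4]]
```

Emit:
arm_command(series=[0, 0, 0, 0.01, 0.005, 0.04, 0.15, 0, 0, 0, 0.015, 0.005, 0.08, 0.15, 0, 0, 0, 0.015, 0.005, 0.08, 0.15, 0, 0, 0, 0.015, 0.005, 0.08, 0.15, 0, 0, 0, 0.015, 0.005, 0.08, 0.15])

```text
t: 21.82
eef_pos: [0.4784, 0.3043, 0.1728]
ee_rot: [3.141, 0.611, -1.551]
force: [0.7, 0.4, -1.9]
width: 0.0257
gripper_force: 25.0
```

Emit:
arm_command(series=[0, 0, 0, 0.05, 0, 0, 0.15, 0, 0, 0, 0.1, 0, 0, 0.15, 0, 0, 0, 0.15, 0, 0, 0.15, 0, 0, 0, 0.15, 0, 0, 0.15, 0, 0, 0, 0.15, 0, 0, 0.15])

```text
t: 22.45
eef_pos: [0.4788, 0.292, 0.1644]
ee_rot: [3.141, 0.611, -1.551]
force: [0.1, 0.5, -1.9]
width: 0.026
gripper_force: 25.0
```

```bash
python3 - <<'E'
from h import *
q=axes(-S,-N); G=TG-.187*S
print(bd(cur()[0],G),bd(arm.get_state()['force'],0)); plan(G+.150*S+.0279*N+.0008*Y,q)
E
```

```text
[0.1694 0.0005 0.0271] [-0.7117  0.116  -1.8133]
call 1 turn [-0.     0.    -0.001] shift [ 0.194 -0.003 -0.008] rows>= 0.3
```

Emit:
arm_command(series=[0, 0, 0, 0.05, 0, -0.007, 0.15, 0, 0, 0, 0.1, 0, -0.007, 0.15, 0, 0, 0, 0.15, 0, -0.007, 0.15, 0, 0, 0, 0.2, 0, -0.007, 0.15, 0, 0, 0, 0.2, 0, -0.007, 0.15, 0, 0, 0, 0.2, 0, -0.007, 0.15])

```text
t: 23.2
eef_pos: [0.4792, 0.2753, 0.1535]
ee_rot: [3.141, 0.611, -1.551]
force: [-0.5, 0.4, -0.8]
width: 0.0256
gripper_force: 25.0
```

```bash
python3 - <<'E'
from h import *
q=axes(-S,-N); G=TG-.187*S
print(bd(cur()[0],G),bd(arm.get_state()['force'],0)); plan(G+.112*S+.0279*N+.0006*Y,q)
c,im=snap('w12'); P,R=cur()
h=cv2.cvtColor(im,cv2.COLOR_BGR2HSV)
m=((h[...,1]<45)&(h[...,2]>115)).astype(np.uint8); m[262:]=0
for k in cv2.findContours(m,0,2)[0]:
    if cv2.contourArea(k)>1500: print(cv2.minAreaRect(k),cv2.boundingRect(k))
print([np.round(proj('',TG-.1275*S+.022*N+l*Y,c),1).tolist() for l in(-.031,.031)])
E
```

```text
[0.1495 0.0005 0.0278] [-0.1413 -0.4819 -0.8645]
call 1 turn [-0.  0. -0.] shift [ 0.375 -0.001 -0.001] rows>= 0.6
((76.5, 195.5), (29.0, 63.0), 90.0) (45, 181, 64, 30)
((550.5, 132.0), (32.0, 81.0), 90.0) (510, 116, 82, 33)
((544.0, 55.5), (111.0, 190.0), 90.0) (449, 0, 191, 112)
((317.5, 115.5), (231.0, 227.0), 90.0) (204, 0, 228, 232)
[[414.4, 57.9], [220.6, 58.0]]
```

Emit:
arm_command(series=[0, 0, 0, 0.06, 0, 0, 0.15, 0, 0, 0, 0.12, 0, 0, 0.15, 0, 0, 0, 0.18, 0, 0, 0.15, 0, 0, 0, 0.24, 0, 0, 0.15, 0, 0, 0, 0.3, 0, 0, 0.15, 0, 0, 0, 0.3, 0, 0, 0.15, 0, 0, 0, 0.3, 0, 0, 0.15])

```text
t: 24.12
eef_pos: [0.4797, 0.2507, 0.1363]
ee_rot: [3.141, 0.611, -1.551]
force: [-0.4, 0.6, -1.4]
width: 0.0257
gripper_force: 25.0
```

Emit:
arm_command(series=[0, 0, 0, 0.03, 0, 0, 0.15, 0, 0, 0, 0.06, 0, 0.005, 0.15, 0, 0, 0, 0.09, 0, 0.01, 0.15, 0, 0, 0, 0.1, 0, 0.01, 0.15, 0, 0, 0, 0.1, 0, 0.01, 0.15])

```text
t: 24.75
eef_pos: [0.4797, 0.243, 0.1296]
ee_rot: [3.141, 0.611, -1.551]
force: [-0.5, -0.8, -1.4]
width: 0.0252
gripper_force: 25.0
```

```bash
python3 - <<'E'
from h import *
q=axes(-S,-N); G=TG-.187*S
print(bd(cur()[0],G),bd(arm.get_state()['force'],0),cur()[1].as_euler('xyz'))
E
```

```text
[0.1093 0.0004 0.0267] [-1.4425 -0.504  -0.6633] [ 3.14102663  0.61075622 -1.55111473]
```

Emit:
arm_command(series=[0, 0, 0, 0.01, 0, 0, 0.15, 0, 0, 0, 0.02, 0, 0, 0.15, 0, 0, 0, 0.03, 0, 0, 0.15, 0, 0, 0, 0.03, 0, 0, 0.15, 0, 0, 0, 0.03, 0, 0, 0.15])

```text
t: 25.38
eef_pos: [0.4797, 0.2406, 0.128]
ee_rot: [3.141, 0.611, -1.551]
force: [-0.6, -0.6, -1.8]
width: 0.0254
gripper_force: 25.0
```

Emit:
arm_command(series=[0, 0, 0, 0.01, 0, 0, 0.15, 0, 0, 0, 0.02, 0, 0, 0.15, 0, 0, 0, 0.02, 0, 0, 0.15, 0, 0, 0, 0.02, 0, 0, 0.15])

```text
t: 25.88
eef_pos: [0.4798, 0.2397, 0.1274]
ee_rot: [3.142, 0.612, -1.551]
force: [-1.3, 4.7, 3.6]
width: 0.0259
gripper_force: 25.0
```

```bash
python3 - <<'E'
from h import *
q=axes(-S,-N); G=TG-.187*S
print(bd(cur()[0],G),bd(arm.get_state()['force'],0),cur()[1].as_euler('xyz'))
E
```

```text
[0.1053 0.0005 0.0267] [ 5.9621 -1.1603  0.2244] [ 3.1415049   0.61207908 -1.55062467]
```

Home at x=105.3 mm with end-stop force. Settle onto the board, release, retreat.

Emit:
arm_command(series=[0, 0, 0, 0, 0, 0.005, 0.15, 0, 0, 0, 0, 0, 0.008, 0.15, 0, 0, 0, 0, 0, 0.008, 0.15])

```text
t: 26.25
eef_pos: [0.4799, 0.2398, 0.1274]
ee_rot: [-3.141, 0.612, -1.55]
force: [-3.4, 1.7, 9.2]
width: 0.0259
gripper_force: 25.0
```

Emit:
arm_command(series=[0, 0, 0, 0, 0, 0, 0.5, 0, 0, 0, 0, 0, 0, 0.5, 0, 0, 0, 0, 0, 0, 0.5, 0, 0, 0, 0, 0, 0, 0.5])

```text
t: 26.75
eef_pos: [0.4798, 0.2393, 0.126]
ee_rot: [3.141, 0.611, -1.551]
force: [0.1, -0.1, -0.2]
width: 0.0438
gripper_force: 0.0
```

Emit:
arm_command(series=[0, 0, 0, 0, 0, -0.15, 0.5, 0, 0, 0, 0, 0, -0.4, 0.5, 0, 0, 0, 0, 0, -1, 0.5, 0, 0, 0, 0, 0, -1, 0.5, 0, 0, 0, 0, 0, -1, 0.5])

```text
t: 27.38
eef_pos: [0.4809, 0.1817, 0.2088]
ee_rot: [-3.141, 0.611, -1.551]
force: [-0.3, 0.9, 0.5]
width: 0.0441
gripper_force: 0.0
```

Emit:
arm_command(series=[0, 0, 0, 0.3, 0, -0.6, 0.5, 0, 0, 0, 0.8, 0, -1, 0.5, 0, 0, 0, 0.8, 0, -1, 0.5, 0, 0, 0, 0.8, 0, -1, 0.5])

```text
t: 27.88
eef_pos: [0.4832, 0.0592, 0.2432]
ee_rot: [3.139, 0.611, -1.554]
force: [-0.3, 0.3, 0.0]
width: 0.0437
gripper_force: 0.0
```

```bash
python3 - <<'E'
from h import *
c,im=snap('w13'); G=TG-.187*S
for b in blobs(im,'green',200)+blobs(im,'red',300): print(b[0],b[1][:4],bd(onb(*b[0],c,G,.02),G))
h=cv2.cvtColor(im,cv2.COLOR_BGR2HSV)
for b in blobs(im,'green',500)+blobs(im,'yellow',500): print(cv2.minAreaRect(max(cv2.findContours(b[2],0,2)[0],key=cv2.contourArea)))
s=arm.grab_frame('scene'); cv2.imwrite('pics/s1.png',s)
cv2.imwrite('pics/fin.png',np.vstack([cv2.resize(s[150:400,220:600],(640,300)),cv2.resize(im,(640,300))]))
E
```

```text
[318. 295.] [305 281  26  29] [ 0.1033 -0.0007  0.02  ]
[317.5 364. ] [289 350  59  26] [0.1739 0.     0.02  ]
[221.4 241. ] [195 208  53  84] [0.0524 0.0831 0.02  ]
[ 16.6 368.6] [  1 349  32  45] [0.1777 0.2855 0.02  ]
[261.3 364.7] [252 351  17  26] [0.1744 0.0532 0.02  ]
((317.5, 295.0), (28.0, 25.0), 90.0)
((318.0, 362.5), (25.0, 58.0), 90.0)
((85.3499984741211, 50.44999313354492), (57.86967468261719, 85.3814926147461), 18.43494987487793)
```

View pics/fin.png

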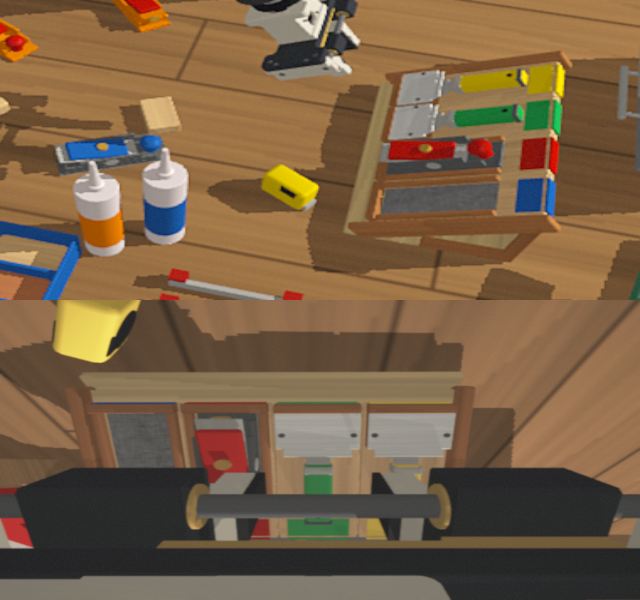

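The knife is home; the plane needs a check, since parallax could explain its apparent shift in the wrist view (cap 221,241).

```bash
python3 - <<'E'
from h import *
c,im=load('w13'); c8,i8=load('w8'); O=TR-.187*S
s=cv2.imread('pics/s1.png'); cs=cam('scene')
for b in blobs(s,'red',60):
    if 440<b[0][0]<600 and 200<b[0][1]<320: print('scene',b[0],b[1][:4],[bd(onb(*b[0],cs,O,z),O) for z in(.033,.04)])
sc=[b[0] for b in blobs(s,'red',60) if 440<b[0][0]<530 and 200<b[0][1]<320]
for n,cc,p in(('w8',c8,(318.3,204.5)),('w13',c,(221.4,241))):
    for z in(.033,.04,.048): print(n,z,bd(onb(*p,cc,O,z),O))
    for q in sc:
        P,r=tri([ray('',*p,cc),ray('',*q,cs)]); print('tri',bd(P,O),np.round(r,4))
im2=arm.grab_frame('top')
for b in blobs(im2,'red',60):
    if 110<b[0][0]<225 and 205<b[0][1]<250: print('top',b[0],bd(onb(*b[0],cam('top'),O,.035),O))
# bystanders moved?
d=cv2.absdiff(s,cv2.imread('pics/scene0.png')).max(2); print('bystander diff', {k:int((d[y0:y1,x0:x1]>40).sum()) for k,(x0,y0,x1,y1) in dict(blueplane=(253,260,305,295),tape=(375,285,412,325),offcut=(303,232,328,258),yknife=(490,200,555,232),cart=(262,290,300,360)).items()})
E
```

```text
scene [536.1 277.8] [529 265  16  27] [array([0.1989, 0.0228, 0.033 ]), array([0.2015, 0.0276, 0.04  ])]
scene [548.3 279.8] [546 265   6  30] [array([0.2228, 0.0304, 0.033 ]), array([0.2252, 0.0351, 0.04  ])]
scene [469.5 275. ] [450 267  41  17] [array([ 0.0571, -0.002 ,  0.033 ]), array([0.0607, 0.003 , 0.04  ])]
scene [505.1 273.5] [498 266  15  17] [array([0.135 , 0.0044, 0.033 ]), array([0.1381, 0.0093, 0.04  ])]
w8 0.033 [ 0.0532 -0.0007  0.033 ]
w8 0.04 [ 0.0518 -0.0007  0.04  ]
w8 0.048 [ 0.0503 -0.0007  0.048 ]
tri [ 0.0549 -0.002   0.031 ] [0.0018 0.0018]
tri [ 0.0876 -0.0195 -0.0313] [0.0285 0.0285]
w13 0.033 [0.0488 0.0003 0.033 ]
w13 0.04 [ 0.0468 -0.0014  0.04  ]
w13 0.048 [ 0.0445 -0.0034  0.048 ]
tri [ 0.0527 -0.0014  0.0301] [0.0039 0.0039]
tri [ 0.0894 -0.0073 -0.0142] [0.033 0.033]
top [116.2 230.9] [ 0.2217 -0.0068  0.035 ]
top [126.3 230.2] [ 0.1982 -0.0047  0.035 ]
top [172.4 230.6] [ 0.0846 -0.0033  0.035 ]
top [152.8 229.4] [ 0.1341 -0.0014  0.035 ]
bystander diff {'blueplane': 102, 'tape': 112, 'offcut': 2, 'yknife': 0, 'cart': 0}
```

```bash
python3 - <<'E'
from h import *
for f in('scene0','s1'):
    i=cv2.imread(f'pics/{f}.png')
    print(f,[(b[0].tolist(),int(b[1][4])) for b in blobs(i,'blue',60)+blobs(i,'yellow',60) if (250<b[0][0]<320 and 255<b[0][1]<290) or 370<b[0][0]<415 or (480<b[0][0]<560 and b[0][1]<240)])
s=arm.get_state(); print(s['t'],s['force'])
E
```

```text
scene0 [([309.0, 269.0], 139), ([276.5, 274.0], 466), ([539.6, 215.6], 338), ([552.1, 217.0], 123), ([510.0, 217.5], 443), ([391.6, 304.8], 719)]
s1 [([309.0, 269.0], 139), ([276.3, 274.1], 459), ([539.6, 215.6], 343), ([552.1, 216.9], 124), ([510.0, 217.5], 446), ([391.6, 304.8], 724)]
28.025 [-1.11198395 -0.23659688  0.19856   ]
```

Bystanders are unmoved and both tools are seated, so I'm handing in.

```bash
python3 -c "
from station import arm
print(arm.job_done())"
```

```text
the job is handed in; nothing more can be done
None
```

I set the red plane in the red bay and then slid the green knife fully home in the green slot. The other things I checked in the images had not moved, and I handed the job in at about 28 s; the judge gave no verdict back.

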